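# Send a work tray through the lock of an argon weld box

### The job

Pass the steel work tray with the wooden grip into the argon weld box through its side lock: set it down level in the recess of the lock's carriage, shut the clear lid completely, only then lift the inner gate all the way up, and push the transfer rod fully home so that the tray sits inside the box. The lid and the gate must never be open together, the tray must stay level enough that nothing would slide out of it, and the other things on the bench stay where they are.

Things in the scene. Friction and masses are not known exactly. Their poses are not given: they have to be found in the camera images.
- weldbox: Weld box, fixed. Origin on the table below the parked carriage; x to its back (robot at -x), y along the rod away from the chamber. In mm: open lock tub inside x -90..90, y -119..75, rim z 85, walls 6; gate frame y -145..-121, posts at x about +-86, 205 high; neck to y -175, 154 high; chamber x -130..250, y -585..-175, 240 high, clear roof (gauge and tube at its back to 325). Place and yaw vary.
- lid (a joint): Outer door: clear cover 192 x 200 mm, 52 deep, no wall on its gate side, hinged on the lock's back rim. 0 = shut, 1.05 rad = open at its stop, where it starts (0.98 to 1.05). Open, it still leans over the lock: a hand cannot come straight down on the carriage, it must come in tilted, leaning to weldbox -x. Stiff hinge: stays where left, 1 to 4 N at the handle moves it.
- lid_hinge (a point): Middle of the lid's hinge line, at (96, -20, 85) mm in the weldbox frame. The line runs along weldbox y; the lid opens by raising its front (-x) edge.
- lid_handle (a point): Middle of the lid's handle: 12 mm round steel bar, 90 mm long along y, 37 mm out from the lid's front. Shut, it is 227 mm in front (-x) of the hinge line and 20 mm above it; it swings up with the lid and its frame turns with it. Pressing it down and forward along its arc shuts the lid.
- gate (a joint): Inner door: steel plate sliding vertically between lock and chamber. 0 = shut (start), 0.115 m = fully up (stop). Lifting takes about 10 N; it stays where it is left.
- gate_grip (a point): Middle of the gate's T grip: 16 mm round black bar, 68 mm long along weldbox y, 208 mm high when shut, 323 mm when fully up, at weldbox x 0, y -133, on a 12 mm wide stem. The chamber wall (240 high) is 42 mm away on its -y side, so grip it across x.
- carriage (a joint): Carriage and transfer rod, sliding level along weldbox y. 0 = pulled out (carriage in the lock, to load), 0.24 m = pushed home (carriage in the chamber, stop); starts at 0 to 0.01. About 3 N moves it; it stays where it is left.
- seat (a point): Centre of the floor of the carriage's recess, 44 mm above the table: flat, 122 mm (x) by 82 mm (y) inside a lip 8 mm high and 4 mm thick, so the tray has 6 mm to spare all round. Axes as weldbox; moves with the carriage to -y. An upstand at y +53 mm reaches 31 mm above this floor.
- rod_knob (a point): Centre of the knob on the rod's outer end: black, 36 mm diameter, 36 mm long along y, 65 mm above the table, 385 mm from the seat towards +y (rod 12 mm thick). Pushed towards weldbox -y it sends the carriage home.
- tray: Work tray: steel, 110 (x) x 70 (y) x 24 mm high, brass blanks in it, in its middle an upright wooden grip along x, 44 long, 14 thick, from 41 to 75 mm above the underside (steel tongue below). Origin: centre of underside; same either way round. 0.2 to 0.4 kg. Stands left of the rod knob. In the recess its x lies along weldbox x. Grip it with the hand tilted in the grip's plane as for setting down.
- plain_tray: Bystander: a steel tray without a grip, 120 x 80 x 22 mm. Leave it.
- can: Bystander: plain aluminium can, 66 mm diameter, 115 mm high, at the far left.
- basket: Bystander: grey plastic bin 100 x 120 x 60 mm, behind the rod.
- brick: Bystander: soldering brick 150 x 75 x 30 mm lying behind the rod.
- hammer: Bystander: hammer, 240 mm long, lying behind the rod.
- pliers: Bystander: pliers, about 140 mm long, lying in front of the rod.
- bench_block: Bystander: round steel bench block, 70 mm diameter, 30 mm high, in front of the lock.
Not all that is in view belongs to the job. What is shaped like the tray but green is not meant.

How it is judged:
By the outcome, as a careful person would: the job done as asked, in the order asked, and still so for the second after the job is handed in, with the robot touching nothing.
It also fails if it takes over 72 s, if anything falls off the work surface, if the arm or the gripper's body presses on something with over 40 N, if the wrist force passes 120 N, or if a joint passes its speed limit or range.

### The arm

A 7-joint arm with a two-finger parallel gripper is mounted at the origin on the work surface. World frame = base frame: x ahead of the robot, y to its left, z up, the work surface at z = 0. Lengths are in m, angles in rad, forces in N, time in s.
With the tool pointing down it reaches from about 0.425 to 0.875 m from the base axis. Payload 4.7 kg.
Tool frame: the origin (TCP) lies at the very end of the fingers, on their centre line; the grasp point (between the pads) lies 19 mm behind it; z points along the fingers, y is the line along which they close (so a half turn about z gives the same grasp; the last joint's range is limited). The gripper opens to 87 mm and grips with 3 to 60 N. Pads are 19 mm wide; open, the fingers measure 117 mm over their backs; the gripper's body (75 mm by 190 mm) begins 51 mm behind the grasp point.
Start: joints at [1.194, 0.321, -0.07, 1.45, 0.023, 1.371, -0.057], TCP at [0.248, -0.601, 0.223] pointing down, gripper open.
Joint ranges: [-2.86, 2.86], [-0.3, 2.09], [-1.38, 1.24], [0.06, 2.45], [-1.56, 4.7], [0.09, 2.05], [-2.69, 2.69]. Speed limits (rad/s): [2.57, 2.57, 3.14, 3.14, 3.14, 3.14, 3.14].

### API

Orientations are given as a rotation vector (axis times angle).
In Python, from bench import ctrl, imaging, ticket gives the robot as it stands.
- The arm moves only by the tool jog_arm, never from a script. Its argument "rows" is text: rows parted by semicolons, each of 7 numbers parted by spaces: the shift along the tool's x, y, z in cm, then the turn, a rotation vector about the tool's x, y, z in rad, then the closure, from -1 (fully open) to 1 (shut), so that 0 is half open. A call has 1 to 5 rows; each row shifts and turns the commanded pose from where the row before left it, along the tool's axes as they then stand; what a row does not reach is not made up. A row lasts 1/8 s, in which the tool goes at most 62.5 mm and 10.7 degrees, less where a joint would pass 70% of its speed; a pose out of reach is approached as far as the arm can. A call with a gripper value outside its range is refused whole. The fingers move at their own pace and stop on an object; "force" is the grip in N (left out, the last holds). Time passes only in rows, so rows that do not move let the fingers close. It gives the time, the measured TCP pose, the force, the opening and the grip force at its end, in the units of the state.
- ctrl.get_state(): the state, without advancing time (a new reading comes with each control period).
- imaging.get_image(name): name is "scene" or "top"; returns a dict with "img" (420x560x3 uint8, blue, green, red), "vertical_fov" (degrees; the focal length in pixels is half the picture's height over the tangent of half this angle, whatever the lens; pixels are square), "cx", "cy" (the principal point, pixels), "k1" (the pictures are not rectified: a ray, as slopes to the right and down, at radius r is drawn at 1 + k1 r^2 times it, then the intrinsics apply), "origin" and "orientation" of the camera in the world. Camera axes: x right, y down, z forward; pixel columns grow to the right and rows downward; lengths in m; the calibration is good to about 2 mm. A picture is of the moment at which its call begins. There is no depth.
- ticket.close_job(): hands the job in; it is judged then, once.
The state is a dict: "time": time; "joint_positions": joint angles; "qd": joint speeds; "joint_torque": joint torques, N m; "position": TCP position; "tool_rot": TCP orientation; "ft_force": force on the tool from outside, world axes, zero at the start; "torque": the same for the moment, N m; "grip_width": opening from 0.0 (shut) to 1.0 (fully open); "grip_force": force on a finger pad.
Only numpy, scipy, OpenCV 4.12 (cv2) and the standard library are available. Lean on these libraries where they do the work, as an engineer would, in place of code of your own. Each camera call takes 0.05 s, during which the arm holds its last target. There are 200 camera calls.

## Working session

There is one attempt and no reset: what is moved stays moved. The work goes in short steps, Python scripts to look and compute and a tool call to move; the robot and the scene stay as the last step left them, time stands still between calls to the robot, and variables do not carry over. Pictures are saved under pics/ and viewed, at most 10 in all, crops included, and the job is handed in when it is done.

Besides the shell and the picture viewer there is one more tool, called by a JSON object that holds its "fn" and its "kwargs". jog_arm: Moves the arm, as the interface text tells. Its arguments: {"type":"object","properties":{"rows":{"type":"string"},"force":{"type":"number"}},"required":["rows"]}

```bash
ls; mkdir -p pics
python3 - <<'E'
from bench import ctrl, imaging
import cv2
for n in("scene","top"):
    d=imaging.get_image(n); cv2.imwrite(f"pics/{n}0.png",d.pop("img")); print(n,d)
print(ctrl.get_state())
E
```

```text
pics
scene {'vertical_fov': 43.02174701208942, 'cx': 274.15841495600586, 'cy': 218.35914195536444, 'k1': -0.1288360983686405, 'origin': array([1.27723544, 0.89939593, 1.31841959]), 'orientation': array([-0.98774935, -2.50797654,  1.01608361])}
top {'vertical_fov': 44.57634175732579, 'cx': 290.52718430844516, 'cy': 209.12841147127173, 'k1': 0.012096645904419974, 'origin': array([0.44389998, 0.07913246, 1.43715037]), 'orientation': array([-2.2029003 ,  2.18970058, -0.0927231 ])}
{'time': 0.1, 'joint_positions': array([ 1.19408996,  0.3217513 , -0.07008837,  1.45156413,  0.02261398,
        1.37078245, -0.05690887]), 'qd': array([-0.00114557, -0.00302206, -0.00085299, -0.00242483,  0.00151657,
        0.00058208,  0.00020983]), 'joint_torque': array([-1.74765491e-04, -4.92571986e+01, -4.05762736e-01, -3.13400924e+01,
       -6.40259776e-02,  3.93980287e-02,  6.07519564e-05]), 'position': array([ 0.24737133, -0.60055322,  0.22156375]), 'tool_rot': array([-3.08016827e+00, -6.09694655e-01,  6.85215643e-04]), 'ft_force': array([-0.88153889, -0.50126066,  0.32608148]), 'torque': array([-0.00855432,  0.00316638,  0.03741401]), 'grip_force': 0.0, 'grip_width': 0.9961454181343521}
```

View pics/scene0.png

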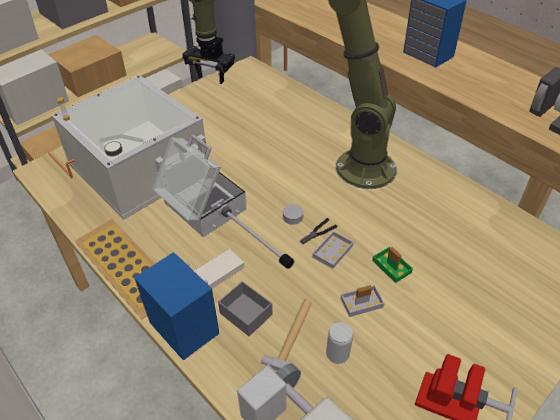

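View pics/top0.png

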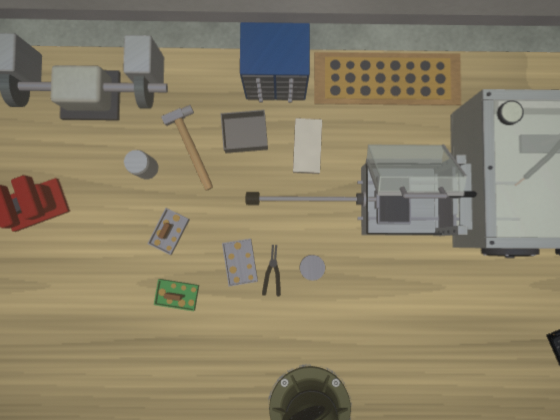

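The scene shows the weld box (right in top view), rod knob at about (252,198) in top, tray with the wooden grip on bare steel at (169,231), and the green decoy at (177,295). I'll zoom in for accurate corners.

```bash
cat > h.py <<'E'
import numpy as np, cv2
from scipy.spatial.transform import Rotation as R
from bench import ctrl, imaging
def cam(n):
    d=imaging.get_image(n); f=210/np.tan(np.radians(d["vertical_fov"]/2))
    d["K"]=np.array([[f,0,d["cx"]],[0,f,d["cy"]],[0,0,1]]); d["D"]=np.array([d["k1"],0,0,0.]); d["R"]=R.from_rotvec(d["orientation"]).as_matrix(); return d
def proj(d,P):
    P=np.atleast_2d(P); Rc=d["R"].T; return cv2.projectPoints(P.astype(float),cv2.Rodrigues(Rc)[0],-Rc@d["origin"],d["K"],d["D"])[0][:,0]
def plane(d,uv,z):
    s=cv2.undistortPoints(np.array(uv,float).reshape(-1,1,2),d["K"],d["D"])[:,0]
    r=np.c_[s,np.ones(len(s))]@d["R"].T; return d["origin"]+r*((z-d["origin"][2])/r[:,2])[:,None]
E
python3 - <<'E'
import cv2
a=cv2.imread("pics/top0.png")
c=cv2.resize(a[120:250,350:550],None,fx=4,fy=4,interpolation=cv2.INTER_CUBIC)
cv2.imwrite("pics/c1.png",c)
c=cv2.resize(a[170:270,140:280],None,fx=5.6,fy=5.6,interpolation=cv2.INTER_CUBIC)
cv2.imwrite("pics/c2.png",c)
E
```

```text
(no output)
```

View pics/c1.png

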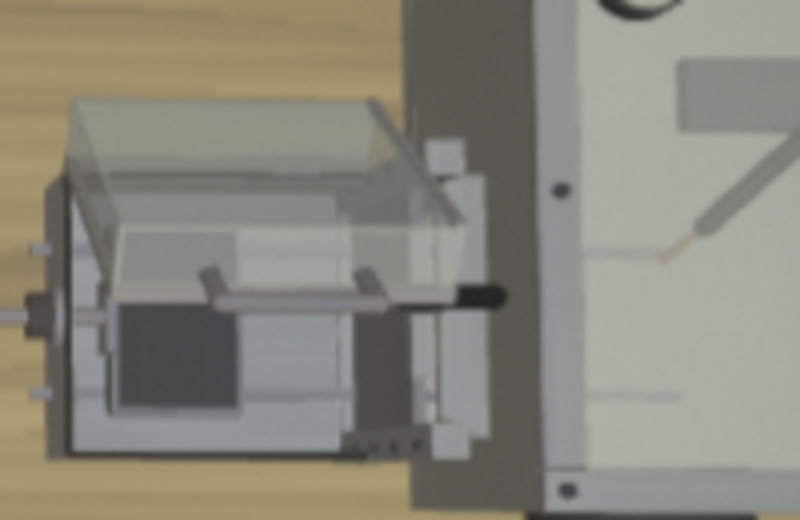

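View pics/c2.png

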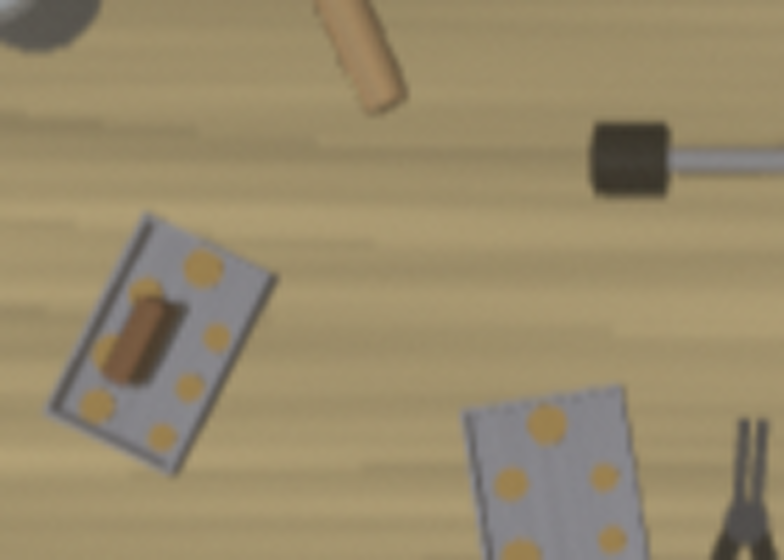

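```bash
cat > m.py <<'E'
from h import *
from scipy.optimize import least_squares
d=cam("top"); s=cam("scene")
A=lambda l:[(350+u/4,120+v/4) for u,v in l]; B=lambda l:[(140+u/5.6,170+v/5.6) for u,v in l]
uv=np.array(A([(453,297),(445,157),(450,441),(545,512),(118,408),(240,408)])+B([(629,160)]))
W=np.array([(0,-133,214),(86,-133,205),(-86,-133,205),(-130,-175,240),(-61,41,46),(-61,-41,46),(0,385,67)])/1e3
mv=np.array([0,0,0,0,1,1,1])
def pts(p,W,mv): 
    w=W.copy(); w[:,1]-=mv*p[3]; return R.from_euler("z",p[2]).apply(w)+[p[0],p[1],0]
f=least_squares(lambda p:(proj(d,pts(p,W,mv))-uv).ravel(),[.5,-.2,0,0],loss="soft_l1")
print("wb",f.x.round(4)); print((proj(d,pts(f.x,W,mv))-uv).round(1).tolist())
T=plane(d,B([(148,212),(277,275),(178,475),(50,410)]),.024); print("tray",T.round(4).tolist(),T.mean(0).round(4))
e=[np.linalg.norm(T[i]-T[i-1]) for i in range(4)];print(np.round(e,4)); v=T[0]-T[3]+T[1]-T[2]; print("tray x-axis yaw",np.arctan2(v[1],v[0]))
print("grip top",plane(d,B([(152,299),(119,378)]),.075).round(4).tolist())
im=s["img"].copy()
X=pts(f.x,np.array([(0,-133,208),(86,-133,205),(-86,-133,205),(-130,-175,240),(250,-175,240),(-96,81,85),(96,81,85),(0,385,65),(0,0,44)])/1e3,np.array([0]*7+[1,1]))
th=1.03;cc=np.array([96-np.cos(th)*227-np.sin(th)*20,0,0]);hx=96-227*np.cos(th)+20*np.sin(th);hz=85+227*np.sin(th)+20*np.cos(th)
X=np.r_[X,pts(f.x,np.array([(hx,-65,hz),(hx,25,hz)])/1e3,np.zeros(2)),T]
for u,v in proj(s,X): cv2.circle(im,(int(round(u)),int(round(v))),2,(0,0,255),-1)
im2=d["img"].copy()
for u,v in proj(d,X): cv2.circle(im2,(int(round(u)),int(round(v))),1,(0,0,255),-1)
cv2.imwrite("pics/s1.png",np.vstack([cv2.resize(im[70:330,40:420],(760,520))[:,:],])); cv2.imwrite("pics/t1.png",im2)
E
python3 m.py
```

```text
wb [ 0.5639 -0.2257  0.0034  0.0035]
[[-0.0, -0.2], [-0.0, 0.0], [0.1, -0.4], [-0.1, 0.3], [-0.0, 0.0], [-0.5, 0.1], [0.5, 0.0]]
tray [[0.5391, 0.3954, 0.024], [0.5086, 0.3317, 0.024], [0.4105, 0.378, 0.024], [0.4419, 0.4409, 0.024]] [0.475  0.3865 0.024 ]
[0.1074 0.0706 0.1084 0.0703]
tray x-axis yaw -0.43944420290002034
grip top [[0.4945, 0.3812, 0.075], [0.4572, 0.3959, 0.075]]
```

View pics/s1.png

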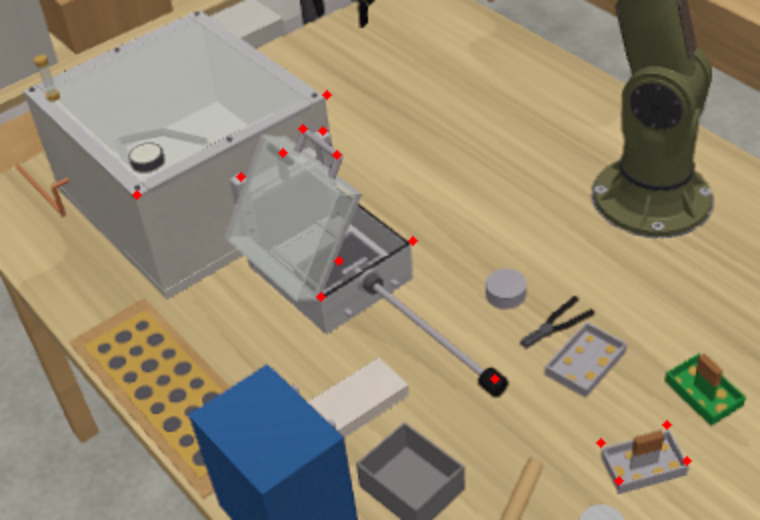

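The overlay shows the weld box fit is good: knob, gate posts, tub corners and handle all land on their features. The tray corner dots (601,443), (667,425), (687,461) and (619,481) sit a few px high, so I'll recheck the tray from nearer while the arm travels.

```bash
cat > p.py <<'E'
from h import *
WB=(.5639,-.2257,.0034)
def wb(x,y,z): return R.from_euler("z",WB[2]).apply(np.array([x,y,z])/1e3)+[WB[0],WB[1],0]
def rot(yaw,t): # tool x heads to yaw, z leans: hand body leaning back
    c,s=np.cos(yaw),np.sin(yaw); st,ct=np.sin(t),np.cos(t)
    return R.from_matrix(np.array([[c*ct,s*ct,st],[s,-c,0],[c*st,s*st,-ct]]).T)
def plan(wps,grip,gp=True):
    """wps: (pos, yaw, tilt, nrows); pos = grasp point (gp) or TCP"""
    s=ctrl.get_state(); p=s["position"]; r=R.from_rotvec(s["tool_rot"])
    print("t",round(s["time"],2),"TCP",p.round(4),"gp",(p-.019*r.as_matrix()[:,2]).round(4),"q",s["joint_positions"].round(2),"F",s["ft_force"].round(1),"gw",round(s["grip_width"]*87,1),"gf",round(s["grip_force"],1))
    for pos,yaw,t,n in wps:
        r1=rot(yaw,t); p1=np.array(pos,float)+(.019*r1.as_matrix()[:,2] if gp else 0)
        w=(r.inv()*r1).as_rotvec()/n; d=(p1-p)/n; rows=[]
        for i in range(n):
            rows.append(" ".join("%g"%round(v,k) for v,k in list(zip(r.inv().apply(d)*100,[2]*3))+list(zip(w,[3]*3)))+f" {grip}")
            r=r*R.from_rotvec(w); p=p+d
        for i in range(0,n,5): print("; ".join(rows[i:i+5]))
        r=r1;p=p1
E
python3 -c "
from p import *
plan([((.40,-.40,.42),.2,.2,5),((.45,-.1,.40),-.1,.4,6),((.44,.30,.30),-.44,.55,9)],-1)"
```

```text
t 0.2 TCP [ 0.2474 -0.6007  0.2219] gp [ 0.2474 -0.6007  0.2409] q [ 1.19  0.32 -0.07  1.45  0.02  1.37 -0.06] F [-0.4  0.9 -0.9] gw 87.3 gf 0.0
4.42 -2.54 -3.59 -0.004 0.04 0.038 -1; 4.46 -2.69 -3.42 -0.004 0.04 0.038 -1; 4.49 -2.85 -3.25 -0.004 0.04 0.038 -1; 4.51 -3.01 -3.09 -0.004 0.04 0.038 -1; 4.51 -3.17 -2.92 -0.004 0.04 0.038 -1
1.77 -4.7 0.68 -0.015 0.033 0.048 -1; 1.52 -4.79 0.66 -0.015 0.033 0.048 -1; 1.26 -4.86 0.64 -0.015 0.033 0.048 -1; 1.01 -4.93 0.6 -0.015 0.033 0.048 -1; 0.75 -4.98 0.56 -0.015 0.033 0.048 -1
0.5 -5.02 0.51 -0.015 0.033 0.048 -1
-0.92 -4.37 0.8 -0.017 0.017 0.034 -1; -1.08 -4.35 0.71 -0.017 0.017 0.034 -1; -1.23 -4.33 0.62 -0.017 0.017 0.034 -1; -1.39 -4.29 0.52 -0.017 0.017 0.034 -1; -1.54 -4.25 0.42 -0.017 0.017 0.034 -1
-1.69 -4.2 0.32 -0.017 0.017 0.034 -1; -1.83 -4.15 0.22 -0.017 0.017 0.034 -1; -1.97 -4.09 0.12 -0.017 0.017 0.034 -1; -2.11 -4.02 0.01 -0.017 0.017 0.034 -1
```

{"fn": "jog_arm", "kwargs": {"rows": "4.4 -2.5 -3.6 -0.004 0.04 0.038 -1; 4.5 -2.7 -3.4 -0.004 0.04 0.038 -1; 4.5 -2.9 -3.2 -0.004 0.04 0.038 -1; 4.5 -3.0 -3.1 -0.004 0.04 0.038 -1; 4.5 -3.2 -2.9 -0.004 0.04 0.038 -1"}}

```text
time: 0.82
position: [0.4045, -0.3975, 0.4024]
tool_rot: [-3.091, -0.308, -0.313]
ft_force: [0.3, -1.1, -0.1]
grip_width: 0.997
grip_force: 0.0
```

{"fn": "jog_arm", "kwargs": {"rows": "1.8 -4.7 0.7 -0.015 0.033 0.048 -1; 1.5 -4.8 0.7 -0.015 0.033 0.048 -1; 1.3 -4.9 0.6 -0.015 0.033 0.048 -1; 1.0 -4.9 0.6 -0.015 0.033 0.048 -1; 0.7 -5.0 0.6 -0.015 0.033 0.048 -1"}}

```text
time: 1.45
position: [0.467, -0.155, 0.3719]
tool_rot: [3.093, -0.084, 0.528]
ft_force: [0.7, 0.0, 0.2]
grip_width: 1.002
grip_force: 0.0
```

```bash
cat > t.py <<'E'
from p import *
import sys
d=cam("top"); s=cam("scene"); x,y,yaw=map(float,sys.argv[1:4])
def box(hx,hy,z): return R.from_euler("z",yaw).apply(np.array([(a*hx,b*hy,z) for a,b in((-1,-1),(1,-1),(1,1),(-1,1))]))+[x,y,0]
out=[]
for c,(u0,v0) in((d,(135,195)),(s,(325,265))):
    im=cv2.resize(c["img"][v0:v0+75,u0:u0+75],None,fx=5,fy=5,interpolation=cv2.INTER_CUBIC)
    for q in(box(.055,.035,.024),box(.055,.035,0),box(.022,.007,.075)):
        cv2.polylines(im,[np.round((proj(c,q)+.5-[u0,v0])*5).astype(int)],True,(0,0,255),1)
    out.append(im)
cv2.imwrite("pics/tray%s.png"%sys.argv[4],np.hstack(out))
E
python3 t.py .475 .3865 -.44 1; python3 -c "
from p import *
plan([((.42,.39,.27),-.44,.55,10)],-1)"
```

```text
t 1.55 TCP [ 0.469  -0.1477  0.3716] gp [ 0.4627 -0.1476  0.3896] q [ 0.76 -0.3  -0.32  1.81 -0.24  1.31 -1.15] F [-1.2 -0.4  0.5] gw 87.0 gf 0.0
-0.97 -5.31 0.95 -0.018 0.021 0.036 -1; -1.18 -5.28 0.83 -0.018 0.021 0.036 -1; -1.39 -5.25 0.71 -0.018 0.021 0.036 -1; -1.59 -5.21 0.59 -0.018 0.021 0.036 -1; -1.79 -5.16 0.46 -0.018 0.021 0.036 -1
-1.98 -5.1 0.33 -0.018 0.021 0.036 -1; -2.17 -5.03 0.19 -0.018 0.021 0.036 -1; -2.35 -4.95 0.05 -0.018 0.021 0.036 -1; -2.53 -4.86 -0.09 -0.018 0.021 0.036 -1; -2.7 -4.76 -0.23 -0.018 0.021 0.036 -1
```

View pics/tray1.png

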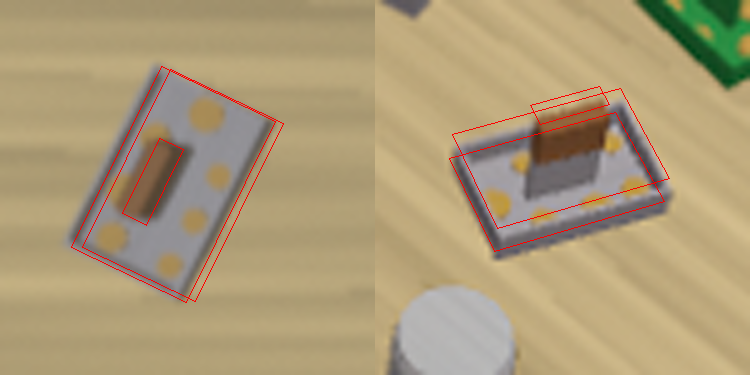

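Run:
```python
from h import *
from scipy.optimize import least_squares
d=cam("top"); s=cam("scene")
a=np.array([(155,65),(277,120),(183,297),(70,240)])/5+[135,195]-.5
b=np.array([(670,195),(622,103),(450,155),(495,248)])
gt=np.array([(146,179)])/5+[135,195]-.5; gs=(np.array([(568,112)])-[375,0])/5+[325,265]-.5
b=(b-[375,0])/5+[325,265]-.5
for bb in (b,np.roll(b,1,0),np.roll(b,-1,0),np.roll(b,2,0)):
    def f(p):
        q=R.from_euler("z",p[2]).apply(np.array([(.055,.035,.024),(.055,-.035,.024),(-.055,-.035,.024),(-.055,.035,.024),(0,0,.075)]))+[p[0],p[1],0]
        return np.r_[proj(d,q[:4])-a,proj(s,q[:4])-bb,proj(d,q[4:])-gt,proj(s,q[4:])-gs].ravel()
    o=least_squares(f,[.475,.386,-.44]); print(o.x.round(4),o.cost.round(1),o.fun.reshape(-1,2).round(1).tolist())
```

```text
[ 0.4781  0.3899 -0.1312] 2514.3 [[-7.1, 1.0], [-6.2, -6.5], [6.5, -2.2], [3.7, 5.8], [-28.1, 10.7], [-34.1, 13.0], [28.2, -14.9], [34.9, -18.3], [0.0, -0.7], [0.5, -0.2]]
[ 0.4788  0.3897 -0.4498] 2002.0 [[0.3, -1.2], [-1.3, -1.0], [-0.8, -0.4], [-1.1, -0.2], [0.3, -2.8], [-43.6, -10.9], [-0.2, -1.6], [43.9, 6.1], [0.1, -1.0], [0.3, -0.1]]
[ 0.4784  0.3899 -0.3304] 1437.6 [[-2.6, -0.6], [-3.0, -3.2], [2.0, -0.7], [0.4, 2.2], [-22.7, 27.5], [0.1, -0.9], [23.1, -31.9], [0.2, -4.0], [0.0, -0.8], [0.4, -0.1]]
[ 0.4789  0.3898 -0.5002] 867.2 [[1.4, -1.4], [-0.8, -0.1], [-2.0, -0.3], [-1.7, -1.4], [8.3, 15.2], [-8.4, -22.3], [-8.9, -19.4], [9.3, 17.5], [0.0, -1.0], [0.3, -0.0]]
```

The overlay shows the tray is about 3–4 mm further in +x and +y than first measured, so I take (0.4785, 0.390), yaw −0.445. I'll plan the approach with that.

```bash
python3 -c "
from p import *
plan([((.43,.20,.26),-.30,.50,8),((.4355,.410,.16),-.445,.55,5)],-1)"
```

```text
t 1.65 TCP [ 0.4674 -0.1537  0.3733] gp [ 0.4611 -0.1535  0.3913] q [ 0.76 -0.3  -0.32  1.81 -0.23  1.31 -1.15] F [ 0.7 -0.3  0.8] gw 87.0 gf 0.0
-1.07 -4.36 1.37 -0.014 0.02 0.029 -1; -1.22 -4.34 1.28 -0.014 0.02 0.029 -1; -1.37 -4.32 1.2 -0.014 0.02 0.029 -1; -1.52 -4.3 1.11 -0.014 0.02 0.029 -1; -1.67 -4.27 1.02 -0.014 0.02 0.029 -1
-1.81 -4.23 0.93 -0.014 0.02 0.029 -1; -1.95 -4.19 0.84 -0.014 0.02 0.029 -1; -2.09 -4.14 0.74 -0.014 0.02 0.029 -1
-1.94 -4.02 1.21 -0.015 0.01 0.025 -1; -2.05 -3.98 1.13 -0.015 0.01 0.025 -1; -2.16 -3.95 1.05 -0.015 0.01 0.025 -1; -2.27 -3.91 0.97 -0.015 0.01 0.025 -1; -2.38 -3.86 0.89 -0.015 0.01 0.025 -1
```

{"fn": "jog_arm", "kwargs": {"rows": "-1.1 -4.4 1.4 -0.014 0.02 0.029 -1; -1.2 -4.3 1.3 -0.014 0.02 0.029 -1; -1.4 -4.3 1.2 -0.014 0.02 0.029 -1; -1.5 -4.3 1.1 -0.014 0.02 0.029 -1; -1.7 -4.3 1.0 -0.014 0.02 0.029 -1"}}

```text
time: 2.28
position: [0.4948, 0.0513, 0.2858]
tool_rot: [3.025, -0.311, 0.586]
ft_force: [1.5, 0.9, -0.5]
grip_width: 0.998
grip_force: 0.0
```

{"fn": "jog_arm", "kwargs": {"rows": "-1.8 -4.2 0.9 -0.014 0.02 0.029 -1; -2.0 -4.2 0.8 -0.014 0.02 0.029 -1; -2.1 -4.1 0.7 -0.014 0.02 0.029 -1"}}

```text
time: 2.65
position: [0.4804, 0.1829, 0.2399]
tool_rot: [2.959, -0.449, 0.667]
ft_force: [0.1, 0.1, 0.9]
grip_width: 1.001
grip_force: 0.0
```

```bash
python3 -c "
from p import *
for i in range(4):
  imaging.get_image('top'); s=ctrl.get_state(); print(s['time'],s['position'],s['tool_rot'])
plan([((.4355,.410,.16),-.445,.55,5),((.4785,.39,.060),-.445,.55,3)],-1)"
```

```text
2.7 [0.47774322 0.19036897 0.2374258 ] [ 2.96529378 -0.43797818  0.6640381 ]
2.75 [0.47837772 0.18729225 0.23814471] [ 2.96369406 -0.43438864  0.66197787]
2.8 [0.47943618 0.18420497 0.23893068] [ 2.96110174 -0.43869854  0.66235554]
2.85 [0.4801626  0.18232432 0.23948303] [ 2.9596805  -0.44343907  0.66306501]
t 2.85 TCP [0.4802 0.1823 0.2395] gp [0.4724 0.1849 0.2567] q [-0.11 -0.2  -0.5   2.02  0.3   1.05 -2.59] F [ 0.3 -0.   0. ] gw 87.1 gf 0.0
-2.61 -4.08 0.83 -0.012 0.021 0.027 -1; -2.73 -4.02 0.73 -0.012 0.021 0.027 -1; -2.85 -3.95 0.62 -0.012 0.021 0.027 -1; -2.97 -3.88 0.51 -0.012 0.021 0.027 -1; -3.08 -3.8 0.4 -0.012 0.021 0.027 -1
-0.39 -0.02 3.67 0 0 0 -1; -0.39 -0.02 3.67 0 0 0 -1; -0.39 -0.02 3.67 0 0 0 -1
```

Joint 7 is close to its limit, so I'll take the equivalent half-turned grasp.

{"fn": "jog_arm", "kwargs": {"rows": "0 0 0 0 0 -0.175 -1; 0 0 0 0 0 -0.175 -1; 0 0 0 0 0 -0.175 -1; 0 0 0 0 0 -0.175 -1; 0 0 0 0 0 -0.175 -1"}}

```text
time: 3.48
position: [0.4809, 0.1804, 0.2404]
tool_rot: [2.722, 0.81, 0.523]
ft_force: [-0.3, 0.6, -0.2]
grip_width: 1.002
grip_force: 0.0
```

{"fn": "jog_arm", "kwargs": {"rows": "0 0 0 0 0 -0.175 -1; 0 0 0 0 0 -0.175 -1; 0 0 0 0 0 -0.175 -1; 0 0 0 0 0 -0.175 -1; 0 0 0 0 0 -0.175 -1"}}

```text
time: 4.1
position: [0.481, 0.1803, 0.2403]
tool_rot: [2.048, 1.821, 0.307]
ft_force: [0.3, 0.4, 0.1]
grip_width: 0.996
grip_force: 0.0
```

{"fn": "jog_arm", "kwargs": {"rows": "0 0 0 0 0 -0.175 -1; 0 0 0 0 0 -0.175 -1; 0 0 0 0 0 -0.175 -1; 0 0 0 0 0 -0.175 -1; 0 0 0 0 0 -0.175 -1"}}

```text
time: 4.72
position: [0.481, 0.1803, 0.2403]
tool_rot: [1.067, 2.479, 0.05]
ft_force: [-0.2, 0.4, -0.2]
grip_width: 1.003
grip_force: 0.0
```

{"fn": "jog_arm", "kwargs": {"rows": "0 0 0 0 0 -0.175 -1; 0 0 0 0 0 -0.175 -1; 0 0 0 0 0 -0.175 -1; 0 0 0 0 0 0 -1"}}

```text
time: 5.22
position: [0.4807, 0.1809, 0.2401]
tool_rot: [0.397, 2.674, -0.107]
ft_force: [0.1, 0.4, -0.5]
grip_width: 1.003
grip_force: 0.0
```

```bash
python3 -c "
from p import *
from math import pi
plan([((.4355,.410,.16),-.445+pi,-.55,6),((.4785,.39,.060),-.445+pi,-.55,4)],-1)"
```

```text
t 5.22 TCP [0.4807 0.1809 0.2401] gp [0.473  0.1835 0.2573] q [-0.45 -0.19 -0.2   2.03  0.37  1.07  0.49] F [ 0.1  0.4 -0.5] gw 87.3 gf 0.0
2.18 3.42 0.69 0.01 -0.018 0.023 -1; 2.27 3.38 0.62 0.01 -0.018 0.023 -1; 2.36 3.33 0.55 0.01 -0.018 0.023 -1; 2.44 3.28 0.47 0.01 -0.018 0.023 -1; 2.52 3.23 0.4 0.01 -0.018 0.023 -1
2.6 3.18 0.32 0.01 -0.018 0.023 -1
0.3 0.01 2.75 0 0 0 -1; 0.3 0.01 2.75 0 0 0 -1; 0.3 0.01 2.75 0 0 0 -1; 0.3 0.01 2.75 0 0 0 -1
```

{"fn": "jog_arm", "kwargs": {"rows": "2.2 3.4 0.7 0.01 -0.018 0.023 -1; 2.3 3.4 0.6 0.01 -0.018 0.023 -1; 2.4 3.3 0.5 0.01 -0.018 0.023 -1; 2.4 3.3 0.5 0.01 -0.018 0.023 -1; 2.5 3.2 0.4 0.01 -0.018 0.023 -1"}}

```text
time: 5.85
position: [0.4494, 0.3697, 0.1593]
tool_rot: [0.549, 2.556, -0.152]
ft_force: [0.7, 0.4, 0.6]
grip_width: 1.0
grip_force: 0.0
```

{"fn": "jog_arm", "kwargs": {"rows": "2.6 3.2 0.3 0.01 -0.018 0.023 -1; 0 0 0 0 0 0 -1; 0 0 0 0 0 0 -1"}}

```text
time: 6.22
position: [0.4433, 0.4059, 0.1434]
tool_rot: [0.574, 2.534, -0.163]
ft_force: [1.0, 0.1, -0.1]
grip_width: 1.003
grip_force: 0.0
```

```bash
python3 -c "
from p import *
from math import pi
plan([((.4785,.39,.060),-.445+pi,-.55,5)],-1)"
```

```text
t 6.22 TCP [0.4433 0.4059 0.1434] gp [0.4343 0.4103 0.1596] q [-0.7   0.27 -0.47  1.83  0.73  1.21 -0.35] F [ 1.   0.1 -0.1] gw 87.3 gf 0.0
0.22 0.02 2.21 -0 0.001 -0 -1; 0.22 0.02 2.21 -0 0.001 -0 -1; 0.22 0.02 2.21 -0 0.001 -0 -1; 0.21 0.02 2.21 -0 0.001 -0 -1; 0.21 0.02 2.21 -0 0.001 -0 -1
```

{"fn": "jog_arm", "kwargs": {"rows": "0.2 0 2.2 0 0 0 -1; 0.2 0 2.2 0 0 0 -1; 0.2 0 2.2 0 0 0 -1; 0.2 0 2.2 0 0 0 -1; 0.2 0 2.2 0 0 0 -1"}}

```text
time: 6.85
position: [0.4871, 0.3857, 0.0427]
tool_rot: [0.569, 2.535, -0.163]
ft_force: [-0.3, 0.1, 0.2]
grip_width: 0.997
grip_force: 0.0
```

```bash
python3 t.py .4785 .390 -.445 2; python3 -c "
from p import *
from math import pi
plan([((.4785,.39,.060),-.445+pi,-.55,1)],-1)"
```

```text
t 6.95 TCP [0.4866 0.3835 0.0412] gp [0.4777 0.3879 0.0573] q [-0.68  0.41 -0.41  1.89  0.86  1.04 -0.44] F [-0.  -0.7  0.1] gw 87.3 gf 0.0
-0.12 0.23 -0.24 -0.004 0.001 0.004 -1
```

View pics/tray2.png

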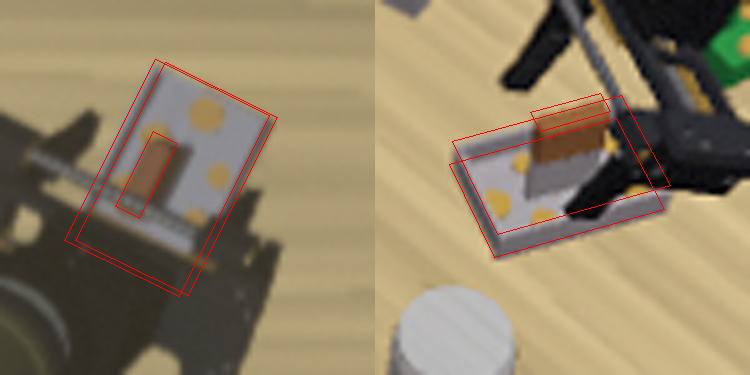

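The model now matches in both views: fingers straddle the grip, tips at about (85,130) and (245,210) in the top crop. Closing.

{"fn": "jog_arm", "kwargs": {"rows": "-0.1 0.2 -0.2 0 0 0 -0.3; 0 0 0 0 0 0 0.3; 0 0 0 0 0 0 1; 0 0 0 0 0 0 1; 0 0 0 0 0 0 1", "force": 30}}

```text
time: 7.58
position: [0.4872, 0.3883, 0.0468]
tool_rot: [0.569, 2.535, -0.162]
ft_force: [-1.0, 0.6, 0.7]
grip_width: 0.513
grip_force: 0.0
```

{"fn": "jog_arm", "kwargs": {"rows": "0 0 0 0 0 0 1; 0 0 0 0 0 0 1", "force": 40}}

```text
time: 7.82
position: [0.4872, 0.3882, 0.0465]
tool_rot: [0.569, 2.535, -0.162]
ft_force: [-0.8, 0.0, 0.6]
grip_width: 0.285
grip_force: 0.0
```

```bash
python3 -c "
from p import *
from math import pi
s=ctrl.get_state();g=s['position']-.019*R.from_rotvec(s['tool_rot']).as_matrix()[:,2]
plan([((g[0],g[1],.20),-.445+pi,-.55,5),((.44,.2,.21),-.30+pi,-.55,6),((.44,-.0,.21),-.15+pi,-.55,6),(wb(-110,0,210),.0034+pi,-.55,7)],1)"
```

```text
t 7.83 TCP [0.4872 0.3882 0.0465] gp [0.4782 0.3925 0.0627] q [-0.68  0.4  -0.41  1.88  0.85  1.04 -0.43] F [-0.8  0.   0.6] gw 24.8 gf 0.0
-1.44 -0 -2.34 0 0 0.001 1; -1.44 -0 -2.34 0 0 0.001 1; -1.44 -0 -2.34 0 0 0.001 1; -1.44 -0 -2.34 0 0 0.001 1; -1.44 -0 -2.34 0 0 0.001 1
-0.77 -3.15 0.28 -0.013 0 -0.021 1; -0.71 -3.16 0.24 -0.013 0 -0.021 1; -0.64 -3.18 0.2 -0.013 0 -0.021 1; -0.58 -3.2 0.16 -0.013 0 -0.021 1; -0.51 -3.21 0.12 -0.013 0 -0.021 1
-0.45 -3.22 0.08 -0.013 0 -0.021 1
-0.84 -3.16 0.51 -0.013 -0 -0.021 1; -0.77 -3.18 0.47 -0.013 -0 -0.021 1; -0.7 -3.2 0.43 -0.013 -0 -0.021 1; -0.63 -3.22 0.39 -0.013 -0 -0.021 1; -0.57 -3.24 0.35 -0.013 -0 -0.021 1
-0.5 -3.26 0.3 -0.013 -0 -0.021 1
-0.58 -3.14 0.35 -0.011 0 -0.019 1; -0.52 -3.16 0.32 -0.011 0 -0.019 1; -0.46 -3.17 0.28 -0.011 0 -0.019 1; -0.4 -3.18 0.25 -0.011 0 -0.019 1; -0.34 -3.19 0.21 -0.011 0 -0.019 1
-0.28 -3.2 0.17 -0.011 0 -0.019 1; -0.22 -3.2 0.14 -0.011 0 -0.019 1
```

{"fn": "jog_arm", "kwargs": {"rows": "0.1 -0.2 0.3 0 0 0 1; 0 0 0 0 0 0 1; 0 0 0 0 0 0 1; 0 0 0 0 0 0 1; 0 0 0 0 0 0 1", "force": 40}}

```text
time: 8.45
position: [0.4871, 0.3866, 0.0437]
tool_rot: [0.569, 2.535, -0.161]
ft_force: [1.2, 1.3, 0.2]
grip_width: 0.16
grip_force: 40.0
```

{"fn": "jog_arm", "kwargs": {"rows": "-0.5 0 -0.9 0 0 0 1; -1.0 0 -1.6 0 0 0 1; -1.4 0 -2.3 0 0 0 1; -1.4 0 -2.3 0 0 0 1; -1.0 0 -1.6 0 0 0 1"}}

```text
time: 9.07
position: [0.4866, 0.3863, 0.1475]
tool_rot: [0.57, 2.535, -0.161]
ft_force: [0.7, 0.7, -3.3]
grip_width: 0.159
grip_force: 40.0
```

```bash
python3 -c "
from p import *
from math import pi
s=ctrl.get_state();g=s['position']-.019*R.from_rotvec(s['tool_rot']).as_matrix()[:,2]
plan([((.44,.2,.21),-.30+pi,-.55,7),((.44,-.0,.21),-.15+pi,-.55,6),(wb(-110,0,210),.0034+pi,-.55,7)],1)"
```

```text
t 9.07 TCP [0.4866 0.3863 0.1475] gp [0.4776 0.3906 0.1637] q [-0.64  0.27 -0.45  1.81  0.74  1.17 -0.27] F [ 0.7  0.7 -3.3] gw 13.9 gf 40.0
-0.92 -2.67 -0.21 -0.011 0 -0.017 1; -0.88 -2.68 -0.24 -0.011 0 -0.017 1; -0.83 -2.7 -0.27 -0.011 0 -0.017 1; -0.78 -2.71 -0.29 -0.011 0 -0.017 1; -0.74 -2.72 -0.32 -0.011 0 -0.017 1
-0.69 -2.73 -0.35 -0.011 0 -0.017 1; -0.64 -2.73 -0.38 -0.011 0 -0.017 1
-0.84 -3.16 0.51 -0.013 -0 -0.021 1; -0.77 -3.18 0.47 -0.013 -0 -0.021 1; -0.7 -3.2 0.43 -0.013 -0 -0.021 1; -0.63 -3.22 0.39 -0.013 -0 -0.021 1; -0.57 -3.24 0.35 -0.013 -0 -0.021 1
-0.5 -3.26 0.3 -0.013 -0 -0.021 1
-0.58 -3.14 0.35 -0.011 0 -0.019 1; -0.52 -3.16 0.32 -0.011 0 -0.019 1; -0.46 -3.17 0.28 -0.011 0 -0.019 1; -0.4 -3.18 0.25 -0.011 0 -0.019 1; -0.34 -3.19 0.21 -0.011 0 -0.019 1
-0.28 -3.2 0.17 -0.011 0 -0.019 1; -0.22 -3.2 0.14 -0.011 0 -0.019 1
```

{"fn": "jog_arm", "kwargs": {"rows": "-0.5 -1.3 -0.1 -0.006 0 -0.009 1; -0.9 -2.7 -0.2 -0.011 0 -0.017 1; -0.8 -2.7 -0.3 -0.011 0 -0.017 1; -0.8 -2.7 -0.3 -0.011 0 -0.017 1; -0.7 -2.7 -0.3 -0.011 0 -0.017 1"}}

```text
time: 9.7
position: [0.4609, 0.2621, 0.1737]
tool_rot: [0.452, 2.556, -0.13]
ft_force: [-0.1, -0.5, -2.3]
grip_width: 0.159
grip_force: 40.0
```

{"fn": "jog_arm", "kwargs": {"rows": "-0.7 -2.7 -0.4 -0.011 0 -0.017 1; -0.7 -2.7 -0.4 -0.011 0 -0.017 1; -0.8 -3.2 0.5 -0.013 0 -0.021 1; -0.8 -3.2 0.5 -0.013 0 -0.021 1; -0.7 -3.2 0.4 -0.013 0 -0.021 1"}}

```text
time: 10.32
position: [0.4655, 0.1229, 0.1756]
tool_rot: [0.306, 2.588, -0.105]
ft_force: [-0.5, -0.5, -2.6]
grip_width: 0.161
grip_force: 40.0
```

{"fn": "jog_arm", "kwargs": {"rows": "-0.6 -3.2 0.4 -0.013 0 -0.021 1; -0.6 -3.2 0.3 -0.013 0 -0.021 1; -0.5 -3.2 0.3 -0.013 0 -0.021 1"}}

```text
time: 10.7
position: [0.4967, 0.0358, 0.1629]
tool_rot: [0.224, 2.612, -0.1]
ft_force: [-0.1, -0.7, -3.8]
grip_width: 0.158
grip_force: 40.0
```

```bash
python3 -c "
from p import *
from math import pi
plan([(wb(-110,-3.5,200),.0034+pi,-.55,8)],1)"
```

```text
t 10.7 TCP [0.4967 0.0358 0.1629] gp [0.4875 0.038  0.1793] q [-0.13 -0.3  -0.16  2.3   0.32  0.7   0.9 ] F [-0.1 -0.7 -3.8] gw 13.7 gf 40.0
-0.24 -3.34 -0.05 -0.015 -0.004 -0.018 1; -0.19 -3.35 -0.1 -0.015 -0.004 -0.018 1; -0.13 -3.35 -0.15 -0.015 -0.004 -0.018 1; -0.07 -3.35 -0.2 -0.015 -0.004 -0.018 1; -0.01 -3.34 -0.25 -0.015 -0.004 -0.018 1
0.05 -3.34 -0.3 -0.015 -0.004 -0.018 1; 0.11 -3.33 -0.34 -0.015 -0.004 -0.018 1; 0.17 -3.33 -0.39 -0.015 -0.004 -0.018 1
```

```bash
python3 -c "
from p import *
from math import pi
plan([(wb(-60,-3.5,198),.0034+pi,-.55,9)],1)"
```

```text
t 10.7 TCP [0.4967 0.0358 0.1629] gp [0.4875 0.038  0.1793] q [-0.13 -0.3  -0.16  2.3   0.32  0.7   0.9 ] F [-0.1 -0.7 -3.8] gw 13.7 gf 40.0
-0.68 -2.87 0.24 -0.013 -0.003 -0.016 1; -0.63 -2.88 0.21 -0.013 -0.003 -0.016 1; -0.59 -2.9 0.17 -0.013 -0.003 -0.016 1; -0.54 -2.91 0.14 -0.013 -0.003 -0.016 1; -0.5 -2.92 0.1 -0.013 -0.003 -0.016 1
-0.45 -2.93 0.06 -0.013 -0.003 -0.016 1; -0.4 -2.93 0.03 -0.013 -0.003 -0.016 1; -0.36 -2.94 -0.01 -0.013 -0.003 -0.016 1; -0.31 -2.94 -0.05 -0.013 -0.003 -0.016 1
```

{"fn": "jog_arm", "kwargs": {"rows": "-0.7 -2.9 0.2 -0.013 -0.003 -0.016 1; -0.6 -2.9 0.2 -0.013 -0.003 -0.016 1; -0.6 -2.9 0.2 -0.013 -0.003 -0.016 1; -0.5 -2.9 0.1 -0.013 -0.003 -0.016 1; -0.5 -2.9 0.1 -0.013 -0.003 -0.016 1"}}

```text
time: 11.32
position: [0.5128, -0.1101, 0.1697]
tool_rot: [0.098, 2.611, -0.044]
ft_force: [1.0, 0.2, -2.7]
grip_width: 0.157
grip_force: 40.0
```

```bash
python3 -c "
from p import *
from math import pi
plan([(wb(-60,-3.5,198),.0034+pi,-.55,5)],1)"
```

```text
t 11.32 TCP [ 0.5128 -0.1101  0.1697] gp [ 0.5032 -0.1092  0.186 ] q [ 0.06 -0.29  0.12  2.28 -0.01  0.62  1.69] F [ 1.   0.2 -2.7] gw 13.7 gf 40.0
-0.29 -2.38 -0.08 -0.011 -0.004 -0.013 1; -0.26 -2.38 -0.1 -0.011 -0.004 -0.013 1; -0.23 -2.38 -0.13 -0.011 -0.004 -0.013 1; -0.2 -2.38 -0.15 -0.011 -0.004 -0.013 1; -0.17 -2.38 -0.18 -0.011 -0.004 -0.013 1
```

{"fn": "jog_arm", "kwargs": {"rows": "-0.3 -2.4 -0.1 -0.011 -0.004 -0.013 1; -0.3 -2.4 -0.1 -0.011 -0.004 -0.013 1; -0.2 -2.4 -0.1 -0.011 -0.004 -0.013 1; -0.2 -2.4 -0.1 -0.011 -0.004 -0.013 1; 0 0 0 0 0 0 1"}}

```text
time: 11.95
position: [0.5147, -0.2069, 0.1797]
tool_rot: [0.019, 2.595, -0.006]
ft_force: [-0.1, -0.5, -3.4]
grip_width: 0.159
grip_force: 40.0
```

```bash
cat > look.py <<'E'
from h import *
import sys
d=cam("top"); s=cam("scene")
a=cv2.resize(d["img"][120:260,330:520],None,fx=2.1,fy=2.1,interpolation=cv2.INTER_CUBIC)
b=cv2.resize(s["img"][110:250,120:310],None,fx=2.1,fy=2.1,interpolation=cv2.INTER_CUBIC)
cv2.imwrite(f"pics/{sys.argv[1]}.png",np.hstack([a,b]))
E
python3 look.py l1; python3 -c "
from p import *
from math import pi
plan([(wb(-60,-3.5,198),.0034+pi,-.55,2),(wb(-4,-3.5,116),.0034+pi,-.55,5),(wb(-0,-3.5,106),.0034+pi,-.55,2)],1)"
```

```text
t 12.05 TCP [ 0.5152 -0.2041  0.1795] gp [ 0.5053 -0.204   0.1958] q [ 0.01 -0.23  0.43  2.2  -0.22  0.66  2.15] F [ 0.2  1.9 -3.8] gw 13.6 gf 40.0
-0.01 -1.27 -0.13 -0.004 -0.002 -0.006 1; -0.01 -1.27 -0.13 -0.004 -0.002 -0.006 1
-0.1 0 1.98 0 0 0 1; -0.1 0 1.98 0 0 0 1; -0.1 0 1.98 0 0 0 1; -0.1 0 1.98 0 0 0 1; -0.1 0 1.98 0 0 0 1
0.09 0 0.53 0 0 0 1; 0.09 0 0.53 0 0 0 1
```

View pics/l1.png

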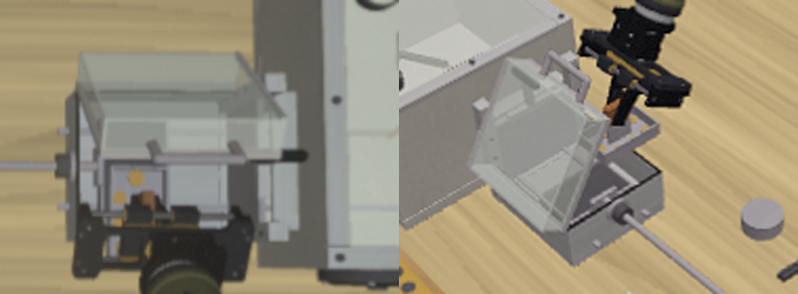

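Top shows the tray held level at about (140,185) just in front of the lid. In scene it is above the front rim and clear of the lid. I'll align y, then descend along the tool axis.

{"fn": "jog_arm", "kwargs": {"rows": "0 -1.3 -0.1 -0.004 -0.002 -0.006 1; 0 -1.2 -0.1 -0.004 -0.002 -0.006 1; 0 0 0 0 0 0 1; -0.1 0 1.5 0 0 0 1; -0.1 0 1.5 0 0 0 1"}}

```text
time: 12.68
position: [0.5336, -0.2283, 0.1573]
tool_rot: [-0.007, 2.589, 0.001]
ft_force: [0.6, 0.5, -3.9]
grip_width: 0.158
grip_force: 40.0
```

```bash
python3 -c "
from p import *
from math import pi
plan([(wb(-5,-3.5,119),.0034+pi,-.55,5),(wb(-1,-3.5,105.5),.0034+pi,-.55,3)],1)"
```

```text
t 12.68 TCP [ 0.5336 -0.2283  0.1573] gp [ 0.5236 -0.2283  0.1735] q [-0.02 -0.13  0.53  2.17 -0.35  0.62  2.33] F [ 0.6  0.5 -3.9] gw 13.8 gf 40.0
-0.03 -0.02 1.3 0 0.001 0 1; -0.03 -0.02 1.3 0 0.001 0 1; -0.03 -0.02 1.3 0 0.001 0 1; -0.03 -0.02 1.3 0 0.001 0 1; -0.03 -0.02 1.3 0 0.001 0 1
0.12 0 0.45 0 0 0 1; 0.12 0 0.45 0 0 0 1; 0.12 0 0.45 0 0 0 1
```

{"fn": "jog_arm", "kwargs": {"rows": "0 0 1.3 0 0 0 1; 0 0 1.3 0 0 0 1; 0 0 1.2 0 0 0 1; 0 0 1.0 0 0 0 1; 0 0 0 0 0 0 1"}}

```text
time: 13.3
position: [0.558, -0.2279, 0.1155]
tool_rot: [-0.007, 2.592, 0.002]
ft_force: [-0.8, 0.5, -3.6]
grip_width: 0.157
grip_force: 40.0
```

```bash
python3 -c "
from p import *
from math import pi
imaging.get_image('top');imaging.get_image('top')
plan([(wb(-1,-3.5,118),.0034+pi,-.55,2),(wb(-1,-3.5,104),.0034+pi,-.55,4)],1)"
```

```text
t 13.4 TCP [ 0.5583 -0.2289  0.117 ] gp [ 0.5484 -0.2289  0.1332] q [-0.05 -0.01  0.56  2.17 -0.51  0.54  2.46] F [-0.6 -0.1 -3. ] gw 13.6 gf 40.0
-0.22 -0.02 1.03 -0 0.001 0.001 1; -0.22 -0.02 1.03 -0 0.001 0.001 1
0.18 0 0.3 0 0 0 1; 0.18 0 0.3 0 0 0 1; 0.18 0 0.3 0 0 0 1; 0.18 0 0.3 0 0 0 1
```

{"fn": "jog_arm", "kwargs": {"rows": "-0.2 0 1.0 0 0 0 1; -0.2 0 1.0 0 0 0 1; 0.2 0 0.3 0 0 0 1; 0.1 0 0.2 0 0 0 1; 0 0 0 0 0 0 1"}}

```text
time: 14.02
position: [0.5722, -0.2298, 0.097]
tool_rot: [-0.004, 2.588, 0.0]
ft_force: [-0.4, -0.1, -2.5]
grip_width: 0.161
grip_force: 40.0
```

```bash
python3 look.py l2; python3 -c "
from p import *
from math import pi
plan([(wb(-1,-3.5,104),.0034+pi,-.55,3)],1)"
```

```text
t 14.12 TCP [ 0.5724 -0.2299  0.0973] gp [ 0.5624 -0.2299  0.1135] q [-0.05  0.06  0.56  2.16 -0.61  0.51  2.54] F [ 0.1  0.3 -3.1] gw 13.8 gf 40.0
0.16 0.02 0.28 -0 0.001 0 1; 0.15 0.02 0.28 -0 0.001 0 1; 0.15 0.02 0.28 -0 0.001 0 1
```

View pics/l2.png

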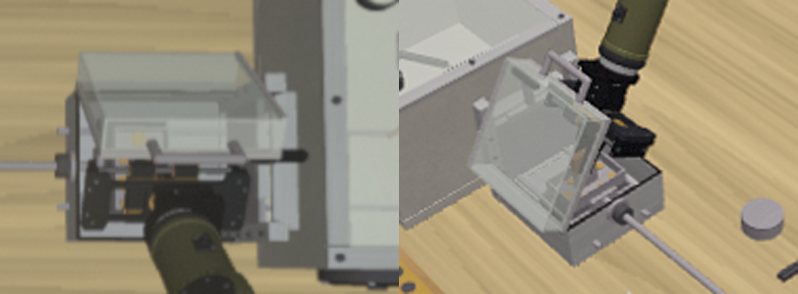

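Tray is centered over the recess, about (135,140) in the left panel, just above the lip. Lowering.

{"fn": "jog_arm", "kwargs": {"rows": "0.15 0 0.3 0 0 0 1; 0.15 0 0.25 0 0 0 1; 0.1 0 0.2 0 0 0 1; 0 0 0 0 0 0 1"}}

```text
time: 14.62
position: [0.5728, -0.2296, 0.0881]
tool_rot: [-0.005, 2.589, 0.0]
ft_force: [0.6, -1.0, -2.2]
grip_width: 0.158
grip_force: 40.0
```

```bash
python3 -c "
from p import *
from math import pi
imaging.get_image('top')
plan([(wb(-1,-3.5,104),.0034+pi,-.55,1)],1)"
```

```text
t 14.68 TCP [ 0.5729 -0.2297  0.0883] gp [ 0.5629 -0.2297  0.1045] q [-0.05  0.07  0.55  2.17 -0.65  0.5   2.58] F [-0.7 -0.  -3. ] gw 13.8 gf 40.0
0.03 0.05 0.04 -0.001 0.003 0 1
```

{"fn": "jog_arm", "kwargs": {"rows": "0.06 0 0.1 0 0 0 1; 0.06 0 0.1 0 0 0 1; 0 0 0 0 0 0 1"}}

```text
time: 15.05
position: [0.5737, -0.23, 0.0877]
tool_rot: [-0.004, 2.586, 0.0]
ft_force: [-5.0, 1.8, 5.4]
grip_width: 0.156
grip_force: 40.0
```

```bash
python3 -c "
from p import *
imaging.get_image('top')
plan([],1)"
```

```text
t 15.1 TCP [ 0.5737 -0.23    0.0877] gp [ 0.5637 -0.23    0.1038] q [-0.04  0.08  0.55  2.17 -0.66  0.5   2.59] F [-4.8  1.7  6.1] gw 13.8 gf 40.0
```

Contact at floor height (underside ≈ 44 mm): it's seated. Releasing and backing out along the tool axis.

{"fn": "jog_arm", "kwargs": {"rows": "0 0 0 0 0 0 -0.2; 0 0 0 0 0 0 -0.2; 0 0 0 0 0 0 -0.2; 0 0 0 0 0 0 -0.2; 0 0 0 0 0 0 -0.2"}}

```text
time: 15.72
position: [0.573, -0.2297, 0.0861]
tool_rot: [-0.005, 2.588, -0.0]
ft_force: [-0.1, 0.5, 0.5]
grip_width: 0.578
grip_force: 0.0
```

{"fn": "jog_arm", "kwargs": {"rows": "0 0 -1.5 0 0 0 -0.2; 0 0 -2.5 0 0 0 -0.2; 0 0 -3 0 0 0 -0.2; 0 0 -3 0 0 0 -0.2"}}

```text
time: 16.23
position: [0.5198, -0.2298, 0.1718]
tool_rot: [-0.005, 2.588, -0.0]
ft_force: [-0.3, 0.5, 1.1]
grip_width: 0.604
grip_force: 0.0
```

```bash
python3 look.py l3; python3 -c "
from p import *
plan([],1)
c=np.array([96-227*np.cos(1.02)+20*np.sin(1.02),-20,85+227*np.sin(1.02)+20*np.cos(1.02)]);print(c,wb(*c))"
```

```text
t 16.32 TCP [ 0.5211 -0.2311  0.1748] gp [ 0.511  -0.2311  0.1909] q [-0.03 -0.18  0.54  2.18 -0.29  0.65  2.28] F [0.3 0.1 0.2] gw 52.1 gf 0.0
[ -5.7619105  -20.         288.89584001] [ 0.55820612 -0.24571947  0.28889584]
```

View pics/l3.png

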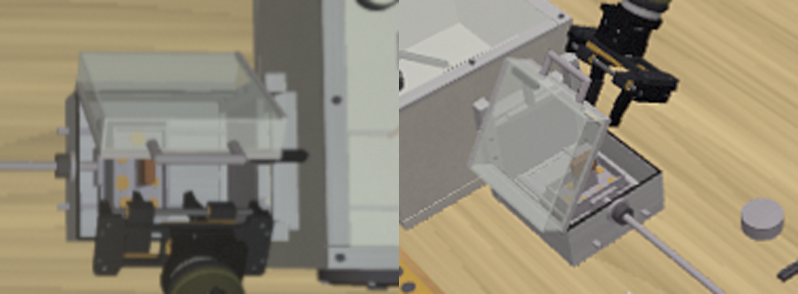

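Top and scene show the tray sitting in the recess (about (125,180) left panel), hand clear. All 10 views are used, so from here I work from numbers. I'll measure the lid angle and plan the approach to its handle.

```bash
cat >> p.py <<'E'
def bar(th): return wb(96-227*np.cos(th)+20*np.sin(th),-20,85+227*np.sin(th)+20*np.cos(th))
E
python3 -c "
from p import *
from math import pi
d=cam('top')
for th in(.98,1.0,1.02,1.04,1.05): print(th,bar(th).round(4),proj(d,bar(th)).round(1))
g=cv2.cvtColor(d['img'],cv2.COLOR_BGR2GRAY); print(g[184:206,415:437].mean(1).round())
plan([((.475,-.235,.29),pi,-.42,4),((.49,-.246,.40),pi/2,0,10)],-.2)"
```

```text
0.98 [ 0.5501 -0.2457  0.2847] [[424.8 197. ]]
1.0 [ 0.5541 -0.2457  0.2868] [[425.  195.1]]
1.02 [ 0.5582 -0.2457  0.2889] [[425.2 193.3]]
1.04 [ 0.5623 -0.2457  0.2909] [[425.5 191.4]]
1.05 [ 0.5644 -0.2457  0.2919] [[425.6 190.4]]
[166. 170. 171. 171. 171. 170. 167. 156. 140. 124. 129. 136. 136. 129.
 135. 153. 155. 155. 155. 156. 155. 156.]
t 16.38 TCP [ 0.521  -0.2304  0.1731] gp [ 0.511  -0.2304  0.1892] q [-0.03 -0.18  0.54  2.18 -0.29  0.65  2.29] F [ 0.5 -0.1 -0.2] gw 52.2 gf 0.0
-0.5 -0.12 -2.62 0 0.034 0.001 -0.2; -0.41 -0.12 -2.63 0 0.034 0.001 -0.2; -0.32 -0.12 -2.65 0 0.034 0.001 -0.2; -0.23 -0.12 -2.66 0 0.034 0.001 -0.2
-0.51 -0.11 -0.96 0.033 0.033 0.155 -0.2; -0.49 -0.06 -0.97 0.033 0.033 0.155 -0.2; -0.46 -0.02 -0.99 0.033 0.033 0.155 -0.2; -0.43 0.01 -1 0.033 0.033 0.155 -0.2; -0.39 0.04 -1.02 0.033 0.033 0.155 -0.2
-0.35 0.07 -1.03 0.033 0.033 0.155 -0.2; -0.31 0.08 -1.04 0.033 0.033 0.155 -0.2; -0.26 0.09 -1.06 0.033 0.033 0.155 -0.2; -0.21 0.09 -1.07 0.033 0.033 0.155 -0.2; -0.16 0.09 -1.08 0.033 0.033 0.155 -0.2
```

{"fn": "jog_arm", "kwargs": {"rows": "-0.5 -0.1 -2.6 0 0.034 0 -0.2; -0.4 -0.1 -2.6 0 0.034 0 -0.2; -0.3 -0.1 -2.6 0 0.034 0 -0.2; -0.2 -0.1 -2.7 0 0.034 0 -0.2; -0.5 -0.1 -1.0 0.033 0.033 0.155 0.1"}}

```text
time: 17.0
position: [0.4829, -0.2354, 0.2818]
tool_rot: [0.225, 2.749, -0.0]
ft_force: [0.1, 0.2, -0.6]
grip_width: 0.548
grip_force: 0.0
```

{"fn": "jog_arm", "kwargs": {"rows": "-0.5 -0.1 -1 0.033 0.033 0.155 0.2; -0.5 0 -1 0.033 0.033 0.155 0.36; -0.4 0 -1 0.033 0.033 0.155 0.36; -0.4 0 -1 0.033 0.033 0.155 0.36; -0.3 0.1 -1 0.033 0.033 0.155 0.36"}}

```text
time: 17.62
position: [0.4867, -0.2395, 0.3338]
tool_rot: [1.361, 2.634, -0.002]
ft_force: [-1.2, -0.2, 0.6]
grip_width: 0.322
grip_force: 0.0
```

{"fn": "jog_arm", "kwargs": {"rows": "-0.3 0.1 -1 0.033 0.033 0.155 0.36; -0.3 0.1 -1.1 0.033 0.033 0.155 0.36; -0.2 0.1 -1.1 0.033 0.033 0.155 0.36; -0.2 0.1 -1.1 0.033 0.033 0.155 0.36; 0 0 0 0 0 0 0.36"}}

```text
time: 18.25
position: [0.491, -0.2454, 0.3776]
tool_rot: [-2.218, -2.22, 0.005]
ft_force: [-0.2, 0.2, -0.4]
grip_width: 0.318
grip_force: 0.0
```

```bash
python3 -c "
from p import *
from math import pi
plan([((.554,-.246,.35),pi/2,0,5),((.554,-.246,.294),pi/2,0,4)],.36)"
```

```text
t 18.25 TCP [ 0.491  -0.2454  0.3776] gp [ 0.4911 -0.2454  0.3966] q [ 0.18  0.08  0.26  1.44 -0.02  1.63  0.43] F [-0.2  0.2 -0.4] gw 27.7 gf 0.0
-0.01 1.26 0.93 -0.001 -0 0 0.36; -0.01 1.26 0.93 -0.001 -0 0 0.36; -0.01 1.26 0.93 -0.001 -0 0 0.36; -0.01 1.26 0.93 -0.001 -0 0 0.36; -0.01 1.26 0.93 -0.001 -0 0 0.36
0 0 1.4 0 0 0 0.36; 0 0 1.4 0 0 0 0.36; 0 0 1.4 0 0 0 0.36; 0 0 1.4 0 0 0 0.36
```

{"fn": "jog_arm", "kwargs": {"rows": "0 1.3 0.9 0 0 0 0.36; 0 1.3 0.9 0 0 0 0.36; 0 1.3 0.9 0 0 0 0.36; 0 1.3 0.9 0 0 0 0.36; 0 1.1 0.9 0 0 0 0.36"}}

```text
time: 18.88
position: [0.5535, -0.2451, 0.3331]
tool_rot: [-2.22, -2.219, 0.004]
ft_force: [-0.2, 0.0, 0.1]
grip_width: 0.32
grip_force: 0.0
```

{"fn": "jog_arm", "kwargs": {"rows": "0 0 0 0 0 0 0.36; 0 0 0.8 0 0 0 0.36; 0 0 1.0 0 0 0 0.36; 0 0 1.0 0 0 0 0.36; 0 0 0 0 0 0 0.36"}}

```text
time: 19.5
position: [0.5518, -0.2451, 0.3049]
tool_rot: [-2.22, -2.217, 0.004]
ft_force: [0.2, -0.6, 0.6]
grip_width: 0.32
grip_force: 0.0
```

```bash
python3 -c "
from p import *
from math import pi
plan([((.554,-.246,.292),pi/2,0,3)],.36)"
```

```text
t 19.5 TCP [ 0.5518 -0.2451  0.3049] gp [ 0.5519 -0.2451  0.3239] q [ 0.17  0.2   0.25  1.45 -0.05  1.51  0.41] F [ 0.2 -0.6  0.6] gw 27.8 gf 0.0
-0.03 0.08 1.06 -0.002 -0 -0 0.36; -0.03 0.08 1.06 -0.002 -0 -0 0.36; -0.03 0.07 1.06 -0.002 -0 -0 0.36
```

{"fn": "jog_arm", "kwargs": {"rows": "0 0.1 1.0 0 0 0 0.36; 0 0.1 1.0 0 0 0 0.36; 0 0 1.0 0 0 0 0.36; 0 0 0 0 0 0 0.36"}}

```text
time: 20.0
position: [0.5539, -0.245, 0.2747]
tool_rot: [-2.22, -2.217, 0.005]
ft_force: [0.7, 0.2, 0.2]
grip_width: 0.32
grip_force: 0.0
```

{"fn": "jog_arm", "kwargs": {"rows": "0 0 0 0 0 0 0.7; 0 0 0 0 0 0 1; 0 0 0 0 0 0 1; 0 0 0 0 0 0 1", "force": 15}}

```text
time: 20.5
position: [0.555, -0.2454, 0.2763]
tool_rot: [-2.222, -2.22, 0.002]
ft_force: [1.9, -0.8, -0.3]
grip_width: 0.13
grip_force: 15.0
```

```bash
python3 -c "
from p import *
from math import pi
plan([(bar(th)+[0,0,.004],pi/2,0,3) for th in(.85,.7,.55,.4,.27,.13,0)],1)"
```

```text
t 20.5 TCP [ 0.555  -0.2454  0.2763] gp [ 0.555  -0.2454  0.2953] q [ 0.17  0.21  0.24  1.49 -0.05  1.45  0.41] F [ 1.9 -0.8 -0.3] gw 11.3 gf 15.0
-0.02 -0.99 0.75 -0.001 0 -0 1; -0.02 -0.99 0.75 -0.001 0 -0 1; -0.02 -0.99 0.75 -0.001 0 -0 1
-0 -0.86 0.74 0 0 0 1; -0 -0.86 0.74 0 0 0 1; -0 -0.86 0.74 0 0 0 1
-0 -0.74 0.86 0 0 0 1; -0 -0.74 0.86 0 0 0 1; -0 -0.74 0.86 0 0 0 1
-0 -0.61 0.96 0 0 0 1; -0 -0.61 0.96 0 0 0 1; -0 -0.61 0.96 0 0 0 1
-0 -0.4 0.9 0 0 0 1; -0 -0.4 0.9 0 0 0 1; -0 -0.4 0.9 0 0 0 1
-0 -0.3 1.02 0 0 0 1; -0 -0.3 1.02 0 0 0 1; -0 -0.3 1.02 0 0 0 1
-0 -0.15 0.98 0 0 0 1; -0 -0.15 0.98 0 0 0 1; -0 -0.15 0.98 0 0 0 1
```

{"fn": "jog_arm", "kwargs": {"rows": "0 -1.0 0.6 0 0 0 1; 0 -1.0 0.6 0 0 0 1; 0 -1.0 0.6 0 0 0 1; 0 -0.9 0.7 0 0 0 1; 0 -0.9 0.7 0 0 0 1"}}

```text
time: 21.12
position: [0.5068, -0.2454, 0.2428]
tool_rot: [2.222, 2.22, -0.001]
ft_force: [10.3, -3.2, -7.8]
grip_width: 0.128
grip_force: 15.0
```

```bash
python3 -c "
from p import *
from math import pi
plan([(bar(th)+[0,0,.007],pi/2,0,3) for th in(.55,.4,.27,.13,0)],1)"
```

```text
t 21.12 TCP [ 0.5068 -0.2454  0.2428] gp [ 0.5068 -0.2454  0.2618] q [ 0.18  0.12  0.25  1.65 -0.03  1.37  0.43] F [10.3 -3.2 -7.8] gw 11.1 gf 15.0
-0.02 -1 1.14 -0 0 -0 1; -0.02 -1 1.14 -0 0 -0 1; -0.02 -1 1.14 -0 0 -0 1
-0 -0.61 0.96 0 0 0 1; -0 -0.61 0.96 0 0 0 1; -0 -0.61 0.96 0 0 0 1
-0 -0.4 0.9 0 0 0 1; -0 -0.4 0.9 0 0 0 1; -0 -0.4 0.9 0 0 0 1
-0 -0.3 1.02 0 0 0 1; -0 -0.3 1.02 0 0 0 1; -0 -0.3 1.02 0 0 0 1
-0 -0.15 0.98 0 0 0 1; -0 -0.15 0.98 0 0 0 1; -0 -0.15 0.98 0 0 0 1
```

{"fn": "jog_arm", "kwargs": {"rows": "0 -0.9 1.1 0 0 0 1; 0 -0.9 1.1 0 0 0 1; 0 -0.9 1.1 0 0 0 1; 0 -0.6 1.0 0 0 0 1; 0 -0.6 1.0 0 0 0 1"}}

```text
time: 21.75
position: [0.4659, -0.2454, 0.1907]
tool_rot: [-2.221, -2.218, 0.005]
ft_force: [-1.0, -0.7, 2.5]
grip_width: 0.134
grip_force: 15.0
```

```bash
python3 -c "
from p import *
from math import pi
plan([(bar(th)+[0,0,.004],pi/2,0,3) for th in(.4,.27,.13,0)],1)"
```

```text
t 21.75 TCP [ 0.4659 -0.2454  0.1907] gp [ 0.466  -0.2454  0.2097] q [ 0.19  0.08  0.26  1.81 -0.02  1.26  0.45] F [-1.  -0.7  2.5] gw 11.6 gf 15.0
-0.02 -0.24 0.46 -0.002 -0 -0 1; -0.02 -0.24 0.46 -0.002 -0 -0 1; -0.02 -0.24 0.46 -0.002 -0 -0 1
-0 -0.4 0.9 0 0 0 1; -0 -0.4 0.9 0 0 0 1; -0 -0.4 0.9 0 0 0 1
-0 -0.3 1.02 0 0 0 1; -0 -0.3 1.02 0 0 0 1; -0 -0.3 1.02 0 0 0 1
-0 -0.15 0.98 0 0 0 1; -0 -0.15 0.98 0 0 0 1; -0 -0.15 0.98 0 0 0 1
```

{"fn": "jog_arm", "kwargs": {"rows": "0 -0.4 0.9 0 0 0 1; 0 -0.4 0.9 0 0 0 1; 0 -0.4 0.9 0 0 0 1; 0 -0.4 0.9 0 0 0 1; 0 -0.3 1.0 0 0 0 1"}}

```text
time: 22.38
position: [0.4464, -0.2454, 0.1444]
tool_rot: [-2.22, -2.217, 0.006]
ft_force: [-5.4, -2.0, 3.8]
grip_width: 0.129
grip_force: 15.0
```

```bash
python3 -c "
from p import *
from math import pi
plan([(bar(th)+[0,0,.004],pi/2,0,3) for th in(.13,0)],1)"
```

```text
t 22.38 TCP [ 0.4464 -0.2454  0.1444] gp [ 0.4466 -0.2454  0.1634] q [ 0.2   0.08  0.26  1.9  -0.02  1.17  0.47] F [-5.4 -2.   3.8] gw 11.2 gf 15.0
-0.02 -0.29 0.84 -0.002 -0 -0.001 1; -0.02 -0.3 0.84 -0.002 -0 -0.001 1; -0.02 -0.3 0.84 -0.002 -0 -0.001 1
-0 -0.15 0.98 0 0 0 1; -0 -0.15 0.98 0 0 0 1; -0 -0.15 0.98 0 0 0 1
```

{"fn": "jog_arm", "kwargs": {"rows": "0 -0.4 0.9 0 0 0 1; 0 -0.4 0.9 0 0 0 1; 0 -0.3 0.9 0 0 0 1; 0 -0.2 1.0 0 0 0 1; 0 -0.1 0.8 0 0 0 1"}}

```text
time: 23.0
position: [0.4373, -0.2454, 0.101]
tool_rot: [2.219, 2.218, 0.003]
ft_force: [6.0, -1.7, 0.6]
grip_width: 0.129
grip_force: 15.0
```

```bash
python3 -c "
from p import *
from math import pi
plan([(bar(th)+[0,0,.004],pi/2,0,3) for th in(0,)],1)"
```

```text
t 23.0 TCP [ 0.4373 -0.2454  0.101 ] gp [ 0.4372 -0.2453  0.12  ] q [ 0.21  0.1   0.26  1.97 -0.03  1.07  0.49] F [ 6.  -1.7  0.6] gw 11.2 gf 15.0
-0.03 -0.15 0.37 0.001 0.001 -0 1; -0.03 -0.15 0.37 0.001 0.001 -0 1; -0.03 -0.15 0.37 0.001 0.001 -0 1
```

{"fn": "jog_arm", "kwargs": {"rows": "0 0 0.4 0 0 0 1; 0 0 0.4 0 0 0 1; 0 0 0.4 0 0 0 1; 0 0 0.2 0 0 0 1; 0 0 0 0 0 0 1"}}

```text
time: 23.62
position: [0.437, -0.2461, 0.0903]
tool_rot: [2.219, 2.218, 0.002]
ft_force: [-2.2, 0.5, 21.1]
grip_width: 0.131
grip_force: 15.0
```

```bash
python3 -c "
from p import *
plan([],1)"
```

```text
t 23.62 TCP [ 0.437  -0.2461  0.0903] gp [ 0.4369 -0.2461  0.1093] q [ 0.21  0.11  0.27  1.98 -0.03  1.05  0.49] F [-2.2  0.5 21.1] gw 11.4 gf 15.0
```

{"fn": "jog_arm", "kwargs": {"rows": "0 0 -0.3 0 0 0 0.36; 0 0 0 0 0 0 0.36; 0 0 0 0 0 0 0.36; 0 0 -2 0 0 0 0.36; 0 0 -2.5 0 0 0 0.8"}}

```text
time: 24.25
position: [0.433, -0.2445, 0.1335]
tool_rot: [-2.219, -2.217, 0.005]
ft_force: [-0.6, -0.9, -0.8]
grip_width: 0.267
grip_force: 0.0
```

{"fn": "jog_arm", "kwargs": {"rows": "0 0 0 0 0 0 1; 0 0 0 0 0 0 1; 0 0 0 0 0 0 1; 0 0 1.0 0 0 0 1; 0 0 0.6 0 0 0 1"}}

```text
time: 24.88
position: [0.4333, -0.2449, 0.117]
tool_rot: [-2.22, -2.218, 0.004]
ft_force: [-0.2, 0.4, -0.1]
grip_width: 0.006
grip_force: 0.0
```

```bash
python3 -c "
from p import *
plan([],1)
d=cam('top'); g=cv2.cvtColor(d['img'],cv2.COLOR_BGR2GRAY)"
```

```text
t 24.88 TCP [ 0.4333 -0.2449  0.117 ] gp [ 0.4333 -0.2449  0.136 ] q [ 0.21  0.08  0.27  1.96 -0.02  1.11  0.48] F [-0.2  0.4 -0.1] gw 0.5 gf 0.0
```

{"fn": "jog_arm", "kwargs": {"rows": "0 0 0.4 0 0 0 1; 0 0 0.3 0 0 0 1; 0 0 0.2 0 0 0 1; 0 0 0 0 0 0 1"}}

```text
time: 25.42
position: [0.434, -0.2453, 0.1111]
tool_rot: [-2.221, -2.219, 0.003]
ft_force: [-4.0, 2.5, 11.8]
grip_width: 0.006
grip_force: 5.5
```

The lid contacts exactly at its shut height (bar top 111 mm), so it is fully shut. Next is the gate.

```bash
python3 -c "
from p import *
from math import pi
g=wb(0,-133,209); print(g)
plan([((.45,-.27,.27),pi/2,0,4),((g[0],g[1],.30),pi/2+.0034,0,4),(g,pi/2+.0034,0,5)],-.1)"
```

```text
[ 0.5643522  -0.35869923  0.209     ]
t 25.43 TCP [ 0.434  -0.2453  0.1111] gp [ 0.4341 -0.2453  0.1301] q [ 0.21  0.09  0.27  1.96 -0.02  1.1   0.48] F [-4.   2.5 11.8] gw 0.5 gf 5.5
-0.62 0.39 -3.5 -0.001 -0 -0 -0.1; -0.62 0.39 -3.5 -0.001 -0 -0 -0.1; -0.62 0.4 -3.5 -0.001 -0 -0 -0.1; -0.62 0.4 -3.5 -0.001 -0 -0 -0.1
-2.22 2.86 -0.75 0 0 -0.001 -0.1; -2.22 2.86 -0.75 0 0 -0.001 -0.1; -2.22 2.86 -0.75 0 0 -0.001 -0.1; -2.22 2.85 -0.75 0 0 -0.001 -0.1
0 0 1.82 0 0 0 -0.1; 0 0 1.82 0 0 0 -0.1; 0 0 1.82 0 0 0 -0.1; 0 0 1.82 0 0 0 -0.1; 0 0 1.82 0 0 0 -0.1
```

{"fn": "jog_arm", "kwargs": {"rows": "0 0 -2 0 0 0 1; -0.6 0.4 -4 0 0 0 1; -0.6 0.4 -4 0 0 0 -0.1; -0.6 0.4 -4 0 0 0 -0.1; -2.2 2.8 -1 0 0 0 -0.1"}}

```text
time: 26.05
position: [0.4756, -0.2859, 0.2634]
tool_rot: [2.22, 2.218, 0.002]
ft_force: [1.0, -1.3, 0.2]
grip_width: 0.261
grip_force: 0.0
```

{"fn": "jog_arm", "kwargs": {"rows": "-2.2 2.8 -1 0 0 0 -0.1; -2.2 2.8 -1 0 0 0 -0.1; -2.2 2.8 -0.6 0 0 0 -0.1; 0 0 0 0 0 0 -0.1; 0 0 0 0 0 0 -0.1"}}

```text
time: 26.68
position: [0.5579, -0.351, 0.2845]
tool_rot: [-2.22, -2.218, 0.004]
ft_force: [-0.0, 0.0, -0.4]
grip_width: 0.549
grip_force: 0.0
```

```bash
python3 -c "
from p import *
from math import pi
g=wb(0,-133,209)
plan([(g+[0,0,.03],pi/2+.0034,0,4),(g,pi/2+.0034,0,2)],-.1)"
```

```text
t 26.68 TCP [ 0.5579 -0.351   0.2845] gp [ 0.5579 -0.351   0.3035] q [ 0.28  0.33  0.32  1.34 -0.1   1.5   0.59] F [-0.   0.  -0.4] gw 47.8 gf 0.0
-0.19 0.17 1.61 -0.001 -0 -0.001 -0.1; -0.19 0.17 1.61 -0.001 -0 -0.001 -0.1; -0.19 0.17 1.61 -0.001 -0 -0.001 -0.1; -0.19 0.16 1.61 -0.001 -0 -0.001 -0.1
0 0 1.5 0 0 0 -0.1; 0 0 1.5 0 0 0 -0.1
```

{"fn": "jog_arm", "kwargs": {"rows": "-0.4 0.3 1.6 0 0 0 -0.1; -0.4 0.4 1.6 0 0 0 -0.1; 0 0 1.6 0 0 0 -0.1; 0 0 1.6 0 0 0 -0.1; 0 0 0 0 0 0 -0.1"}}

```text
time: 27.3
position: [0.5642, -0.3586, 0.2188]
tool_rot: [-2.219, -2.216, 0.005]
ft_force: [-0.7, -0.2, 0.0]
grip_width: 0.552
grip_force: 0.0
```

```bash
python3 -c "
from p import *
from math import pi
g=wb(0,-133,209)
plan([(g,pi/2+.0034,0,2)],-.1)"
```

```text
t 27.3 TCP [ 0.5642 -0.3586  0.2188] gp [ 0.5643 -0.3586  0.2378] q [ 0.29  0.37  0.32  1.41 -0.11  1.38  0.61] F [-0.7 -0.2  0. ] gw 48.0 gf 0.0
-0.01 0.02 1.44 -0.003 -0.001 -0.002 -0.1; -0.01 0.01 1.44 -0.003 -0.001 -0.002 -0.1
```

{"fn": "jog_arm", "kwargs": {"rows": "0 0 1.4 0 0 0 -0.1; 0 0 1.4 0 0 0 -0.1; 0 0 0 0 0 0 0.4; 0 0 0 0 0 0 1; 0 0 0 0 0 0 1", "force": 50}}

```text
time: 27.92
position: [0.5654, -0.3595, 0.1937]
tool_rot: [-2.222, -2.22, 0.003]
ft_force: [-0.1, 0.1, 0.5]
grip_width: 0.291
grip_force: 0.0
```

{"fn": "jog_arm", "kwargs": {"rows": "0 0 0 0 0 0 1; 0 0 0 0 0 0 1; 0 0 0 0 0 0 1", "force": 50}}

```text
time: 28.3
position: [0.5681, -0.3595, 0.1937]
tool_rot: [2.219, 2.219, 0.001]
ft_force: [6.9, -2.4, -2.6]
grip_width: 0.167
grip_force: 50.0
```

{"fn": "jog_arm", "kwargs": {"rows": "0 0 -1.0 0 0 0 1; 0 0 -2.0 0 0 0 1; 0 0 -2.0 0 0 0 1; 0 0 -2.0 0 0 0 1; 0 0 -2.0 0 0 0 1"}}

```text
time: 28.92
position: [0.568, -0.3594, 0.2815]
tool_rot: [2.22, 2.221, -0.001]
ft_force: [9.4, -4.3, -10.9]
grip_width: 0.166
grip_force: 50.0
```

{"fn": "jog_arm", "kwargs": {"rows": "0 0 -1.2 0 0 0 1; 0 0 -1.0 0 0 0 1; 0 0 -0.4 0 0 0 1; 0 0 0 0 0 0 1"}}

```text
time: 29.42
position: [0.5681, -0.3594, 0.308]
tool_rot: [2.22, 2.22, -0.0]
ft_force: [7.7, -2.9, -6.4]
grip_width: 0.17
grip_force: 50.0
```

{"fn": "jog_arm", "kwargs": {"rows": "0 0 -0.2 0 0 0 1; 0 0 -0.2 0 0 0 1; 0 0 0 0 0 0 1"}}

```text
time: 29.8
position: [0.568, -0.3594, 0.3088]
tool_rot: [-2.221, -2.221, 0.002]
ft_force: [10.3, -4.9, -15.7]
grip_width: 0.168
grip_force: 50.0
```

At the stop (115 mm travelled, force rising). Release and plan to the knob.

{"fn": "jog_arm", "kwargs": {"rows": "0 0 0 0 0 0 0.2; 0 0 0 0 0 0 0.2; 0 0 0 0 0 0 0.2; 0 0 -2 0 0 0 0.2; 0 0 -3 0 0 0 0.2"}}

```text
time: 30.42
position: [0.565, -0.3591, 0.3633]
tool_rot: [-2.22, -2.218, 0.004]
ft_force: [0.2, 0.2, -0.1]
grip_width: 0.397
grip_force: 0.0
```

```bash
python3 -c "
from p import *
from math import pi
d=cam('top')
for z in (.208,.323): print(proj(d,wb(0,-133,z*1e3)).round(1))
k=wb(0,381.5,65); print('knob',k)
plan([((.52,-.15,.36),pi/2,0,6),((.55,.10,.25),pi/2,0,6),((k[0],k[1]+.06,.16),pi/2,0,4),((k[0],k[1]+.06,.052),pi/2,0,5)],1,gp=False)"
```

```text
[[462.4 194.3]]
[[480.9 189.3]]
knob [0.5626029  0.15579779 0.065     ]
t 30.48 TCP [ 0.5661 -0.3599  0.3688] gp [ 0.5661 -0.3599  0.3878] q [ 0.3   0.35  0.33  1.14 -0.11  1.66  0.6 ] F [ 0.4 -0.8  3.1] gw 34.3 gf 0.0
3.5 -0.77 0.13 0 0.001 -0 1; 3.5 -0.77 0.14 0 0.001 -0 1; 3.5 -0.77 0.14 0 0.001 -0 1; 3.5 -0.77 0.14 0 0.001 -0 1; 3.5 -0.77 0.14 0 0.001 -0 1
3.5 -0.77 0.14 0 0.001 -0 1
4.17 0.5 1.83 0 0 0 1; 4.17 0.5 1.83 0 0 0 1; 4.17 0.5 1.83 0 0 0 1; 4.17 0.5 1.83 0 0 0 1; 4.17 0.5 1.83 0 0 0 1
4.17 0.5 1.83 0 0 0 1
2.89 0.32 2.25 0 0 0 1; 2.89 0.32 2.25 0 0 0 1; 2.89 0.32 2.25 0 0 0 1; 2.89 0.32 2.25 0 0 0 1
0 0 2.16 0 0 0 1; 0 0 2.16 0 0 0 1; 0 0 2.16 0 0 0 1; 0 0 2.16 0 0 0 1; 0 0 2.16 0 0 0 1
```

{"fn": "jog_arm", "kwargs": {"rows": "2.0 0 -0.3 0 0 0 1; 3.5 -0.8 0.1 0 0 0 1; 3.5 -0.8 0.1 0 0 0 1; 3.5 -0.8 0.1 0 0 0 1; 3.5 -0.8 0.1 0 0 0 1"}}

```text
time: 31.1
position: [0.5329, -0.1964, 0.3615]
tool_rot: [-2.218, -2.22, 0.003]
ft_force: [0.1, 1.0, -0.1]
grip_width: 0.017
grip_force: 0.0
```

{"fn": "jog_arm", "kwargs": {"rows": "3.5 -0.8 0.1 0 0 0 1; 4.2 0.5 1.8 0 0 0 1; 4.2 0.5 1.8 0 0 0 1; 4.2 0.5 1.8 0 0 0 1; 4.2 0.5 1.8 0 0 0 1"}}

```text
time: 31.72
position: [0.5446, 0.0065, 0.288]
tool_rot: [-2.219, -2.22, 0.004]
ft_force: [-0.5, -0.3, 0.6]
grip_width: 0.009
grip_force: 0.0
```

{"fn": "jog_arm", "kwargs": {"rows": "4.2 0.5 1.8 0 0 0 1; 4.2 0.5 1.8 0 0 0 1; 2.9 0.3 2.2 0 0 0 1; 2.9 0.3 2.2 0 0 0 1; 2.9 0.3 2.2 0 0 0 1"}}

```text
time: 32.35
position: [0.563, 0.1767, 0.1859]
tool_rot: [-2.219, -2.22, 0.005]
ft_force: [0.2, 0.6, 0.2]
grip_width: 0.002
grip_force: 0.0
```

```bash
python3 -c "
from p import *
from math import pi
k=wb(0,381.5,65); imaging.get_image('top'); imaging.get_image('top')
plan([((k[0],k[1]+.05,.14),pi/2,0,2),((k[0],k[1]+.05,.050),pi/2,0,5)],1,gp=False)"
```

```text
t 32.45 TCP [0.5606 0.1798 0.1835] gp [0.5608 0.1798 0.2025] q [-0.3   0.22 -0.06  1.65  0.01  1.28 -0.36] F [-0.6  0.3 -1.6] gw 0.3 gf 0.0
1.3 0.13 2.17 -0.005 -0 0.003 1; 1.3 0.11 2.17 -0.005 -0 0.003 1
0 0 1.8 0 0 0 1; 0 0 1.8 0 0 0 1; 0 0 1.8 0 0 0 1; 0 0 1.8 0 0 0 1; 0 0 1.8 0 0 0 1
```

{"fn": "jog_arm", "kwargs": {"rows": "1.6 0.1 1 0 0 0 1; 1.4 0.1 2 0 0 0 1; 0 0 2.5 0 0 0 1; 0 0 2.5 0 0 0 1; 0 0 2.5 0 0 0 1"}}

```text
time: 33.08
position: [0.566, 0.2048, 0.0804]
tool_rot: [-2.221, -2.218, 0.004]
ft_force: [-0.6, 0.0, 0.5]
grip_width: 0.003
grip_force: 0.0
```

{"fn": "jog_arm", "kwargs": {"rows": "0 0 1.8 0 0 0 1; 0 0 0.9 0 0 0 1; 0 0 0 0 0 0 1"}}

```text
time: 33.45
position: [0.566, 0.2047, 0.0546]
tool_rot: [-2.221, -2.218, 0.004]
ft_force: [0.7, 0.5, 0.3]
grip_width: 0.005
grip_force: 0.0
```

```bash
python3 -c "
from p import *
from math import pi
k=wb(0,381.5,65); e=wb(0,381.5-236.5+18+9.5,65)
plan([((k[0],k[1]+.029,.052),pi/2,0,2),((e[0],e[1],.052),pi/2,0,14)],1,gp=False);print(e)"
```

```text
t 33.45 TCP [0.566  0.2047 0.0546] gp [0.5661 0.2047 0.0736] q [-0.33  0.36 -0.07  1.75  0.03  1.03 -0.41] F [0.7 0.5 0.3] gw 0.4 gf 0.0
-0.99 -0.17 0.13 -0.002 0 -0.001 1; -0.99 -0.17 0.13 -0.002 0 -0.001 1
-1.7 0.01 0 0 0 0 1; -1.7 0.01 0 0 0 0 1; -1.7 0.01 0 0 0 0 1; -1.7 0.01 0 0 0 0 1; -1.7 0.01 0 0 0 0 1
-1.7 0.01 0 0 0 0 1; -1.7 0.01 0 0 0 0 1; -1.7 0.01 0 0 0 0 1; -1.7 0.01 0 0 0 0 1; -1.7 0.01 0 0 0 0 1
-1.7 0.01 0 0 0 0 1; -1.7 0.01 0 0 0 0 1; -1.7 0.01 0 0 0 0 1; -1.7 0.01 0 0 0 0 1
[ 0.5633135 -0.053201   0.065    ]
```

{"fn": "jog_arm", "kwargs": {"rows": "-1.0 -0.1 0.1 0 0 0 1; -1.0 -0.1 0.1 0 0 0 1; -0.8 0 0 0 0 0 1; -1.2 0 0 0 0 0 1; -1.6 0 0 0 0 0 1"}}

```text
time: 34.08
position: [0.5651, 0.1493, 0.054]
tool_rot: [-2.22, -2.22, -0.001]
ft_force: [1.7, 4.6, 2.2]
grip_width: 0.003
grip_force: 2.0
```

{"fn": "jog_arm", "kwargs": {"rows": "-1.7 0 0 0 0 0 1; -1.7 0 0 0 0 0 1; -1.7 0 0 0 0 0 1; -1.7 0 0 0 0 0 1; -1.7 0 0 0 0 0 1"}}

```text
time: 34.7
position: [0.5641, 0.0626, 0.0529]
tool_rot: [-2.221, -2.219, 0.003]
ft_force: [1.9, 4.2, 0.7]
grip_width: 0.004
grip_force: 2.0
```

```bash
python3 -c "
from p import *
from math import pi
plan([((.5633,-.0532,.052),pi/2,0,7)],1,gp=False)"
```

```text
t 34.7 TCP [0.5641 0.0626 0.0529] gp [0.5641 0.0626 0.0719] q [-0.15  0.29 -0.01  1.84  0.    1.01 -0.16] F [1.9 4.2 0.7] gw 0.4 gf 2.0
-1.65 -0.01 0.01 -0 -0 -0 1; -1.65 -0.01 0.01 -0 -0 -0 1; -1.65 -0.01 0.01 -0 -0 -0 1; -1.65 -0.01 0.01 -0 -0 -0 1; -1.65 -0.01 0.01 -0 -0 -0 1
-1.65 -0.01 0.01 -0 -0 -0 1; -1.65 -0.01 0.01 -0 -0 -0 1
```

Steady 4–5 N push; continuing towards the stop.

{"fn": "jog_arm", "kwargs": {"rows": "-1.6 0 0 0 0 0 1; -1.6 0 0 0 0 0 1; -1.6 0 0 0 0 0 1; -1.6 0 0 0 0 0 1; -1.6 0 0 0 0 0 1"}}

```text
time: 35.33
position: [0.564, -0.0171, 0.0529]
tool_rot: [-2.221, -2.219, 0.003]
ft_force: [3.0, 3.9, 0.2]
grip_width: 0.004
grip_force: 2.0
```

{"fn": "jog_arm", "kwargs": {"rows": "-1.2 0 0 0 0 0 1; -0.8 0 0 0 0 0 1; -0.5 0 0 0 0 0 1; 0 0 0 0 0 0 1"}}

```text
time: 35.83
position: [0.5629, -0.0425, 0.0525]
tool_rot: [-2.221, -2.218, 0.007]
ft_force: [-0.7, -0.0, 0.7]
grip_width: 0.005
grip_force: 0.0
```

{"fn": "jog_arm", "kwargs": {"rows": "-0.4 0 0 0 0 0 1; -0.4 0 0 0 0 0 1; -0.4 0 0 0 0 0 1; 0 0 0 0 0 0 1"}}

```text
time: 36.33
position: [0.5629, -0.0501, 0.0525]
tool_rot: [-2.216, -2.217, 0.002]
ft_force: [-2.2, 9.0, 0.9]
grip_width: 0.004
grip_force: 4.2
```

{"fn": "jog_arm", "kwargs": {"rows": "-0.3 0 0 0 0 0 1; -0.3 0 0 0 0 0 1; 0 0 0 0 0 0 1"}}

```text
time: 36.7
position: [0.5628, -0.0501, 0.0526]
tool_rot: [-2.208, -2.218, -0.004]
ft_force: [-2.6, 18.9, 2.6]
grip_width: 0.006
grip_force: 9.2
```

Hard stop at 19 N with no motion. Backing off and verifying numerically.

{"fn": "jog_arm", "kwargs": {"rows": "1.0 0 0 0 0 0 1; 3 0 0 0 0 0 1; 4 0 0 0 0 0 1; 3 0 -3 0 0 0 1; 3 0 -5 0 0 0 1"}}

```text
time: 37.33
position: [0.5631, 0.0795, 0.1319]
tool_rot: [-2.222, -2.217, 0.011]
ft_force: [0.5, 0.5, 0.3]
grip_width: 0.009
grip_force: 0.0
```

{"fn": "jog_arm", "kwargs": {"rows": "4 -2 -5 0 0 0 1; 4 -4 -4 0 0 0 1; 4 -4 0 0 0 0 1; 0 0 0 0 0 0 1"}}

```text
time: 37.83
position: [0.468, 0.197, 0.2169]
tool_rot: [-2.215, -2.227, 0.001]
ft_force: [0.3, -0.9, 0.3]
grip_width: 0.004
grip_force: 0.0
```

```bash
python3 -c "
from p import *
plan([],1)
d=cam('top'); a=cv2.imread('pics/top0.png')
def blob(im,u0,u1):
    g=cv2.cvtColor(im,cv2.COLOR_BGR2GRAY)[188:210,u0:u1]; m=(g<75); v,u=np.nonzero(m); return m.sum(),u.min()+u0,u.max()+u0,u.mean()+u0,v.mean()+188
print('before',blob(a,235,272)); print('after',blob(d['img'],315,358))
for y in (381.5,148,145,142): print(y,proj(d,wb(0,y,67)).round(1))
P=lambda x,y,z:proj(d,wb(x,y,z)).round(1).tolist()
print('seat corners home',P(-61,-199,46),P(-61,-281,46)); print('gripbar up',P(0,-133,323))
hsv=cv2.cvtColor(d['img'],cv2.COLOR_BGR2HSV)
# wood grip / brass in the box
u0,v0=487,150; s=hsv[v0:245,u0:560]; m=(s[...,0]>5)&(s[...,0]<28)&(s[...,1]>70); n,l,st,c=cv2.connectedComponentsWithStats(m.astype('uint8'))
print([(int(st[i,4]),(c[i]+[u0,v0]).round(1).tolist()) for i in range(1,n) if st[i,4]>3]); print('grip expected',P(0,-240,119))
g=cv2.cvtColor(d['img'],cv2.COLOR_BGR2GRAY); v,u=np.nonzero(g[175:210,450:520]<60); print('dark T',u.min()+450,u.max()+450,v.mean()+175)
v,u=np.nonzero(cv2.absdiff(cv2.cvtColor(a,cv2.COLOR_BGR2GRAY),g)>40); h=np.histogram2d(v,u,[range(0,421,30),range(0,561,40)])[0].astype(int); print(h)
"
```

```text
t 37.83 TCP [0.468  0.197  0.2169] gp [0.468  0.197  0.2359] q [-0.33  0.03 -0.13  1.8   0.    1.31 -0.45] F [ 0.3 -0.9  0.3] gw 0.4 gf 0.0
before (np.int64(157), np.int64(246), np.int64(258), np.float64(252.0), np.float64(197.69426751592357))
after (np.int64(156), np.int64(335), np.int64(357), np.float64(341.2692307692308), np.float64(198.43589743589743))
381.5 [[252.9 198.6]]
148 [[339.8 198.9]]
145 [[340.9 198.9]]
142 [[342.  198.9]]
seat corners home [[465.9, 222.3]] [[495.9, 222.4]]
gripbar up [[480.9, 189.3]]
[]
grip expected [[491.3, 197.7]]
dark T 465 495 188.73655913978496
[[   0    0    0    0    0    0    0    0    0    0    0    0    0    0]
 [   0    0    0    0    0    0    0    0    0    0    0    0    0    0]
 [   0    0    0    0    0    0    0    0    0    0    0    0    0    0]
 [   0    0    0    0    0    0    0    0    0    0    0    0    0    0]
 [   0    0    0    0    0    0    0    0    0    0    0    0    0    0]
 [   0    0    0    0    0    0    0    0    0  542  565  322    0    0]
 [   0    0    0    0    7  596  267    0  166  778  529  803  109    0]
 [   0    0    0   43  733 1167  162    0    0  525  439  507    0    0]
 [   0    0    0   13  351 1112  334    0    0    0    0    0    0    0]
 [   0    0    0    0    6  977  685    0    0    0    0    0    0    0]
 [   0    0    0    0    0  621 1111   23    0    0    0    0    0    2]
 [   0    0    0    0    0  245 1199  338    0    0    0    0    0  269]
 [   0    0    0    0    0    4  990  277    0    0    0    0    0   12]
 [   0    0    0    0    0    0  374   37    7    0    0    0    0    0]]
```

```bash
python3 -c "
from bench import ticket
print(ticket.close_job())"
```

```text
the job is handed in; nothing more can be done
None
```

The job is handed in at about 38 s: the tray sits in the carriage recess, the lid was shut before the gate went fully up, and the rod is pushed home to its stop. The tray's final spot inside the box follows from the rod and carriage travel, because the chamber's roof frame hid it from the top camera.

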